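# Make up two laundry kits from the stock

### The job

Make up the two laundry kits: put the soap bar, the dosing cup and the slim bottle in the long tray with three bays, and the scrubbing brush and the jar in the short tray with two bays, one thing to a bay in whichever bay you like. Set each thing down on the bay's floor the way up it stands now, without dropping it or knocking it over. The flat tin, the detergent jug and the iron are not wanted: leave them where they are.

Things in the scene. Friction and masses are not known exactly. Their poses are not given: they have to be found in the camera images.
- long_tray: Long grey plastic tray, 108 (x) x 244 (y) x 12 mm high, fixed to the worktop, left or right of the other tray. Three bays side by side along its y, centres at y = -80, 0, +80 mm, x = 0, each 100 (x) x 76 (y) mm inside. Floor 4 mm thick; walls and dividers 4 mm thick, tops at 12 mm. Origin: centre of the underside, z up; yaw within 0.15 rad of the world's axes
- short_tray: Short grey plastic tray, 108 (x) x 164 (y) x 12 mm high, fixed to the worktop. Two bays side by side along its y, centres at y = -40 and +40 mm, x = 0, each 100 (x) x 76 (y) mm inside. Floor 4 mm thick; walls and divider 4 mm thick, tops at 12 mm. Origin: centre of the underside, z up; yaw within 0.15 rad of the world's axes
- soap: Bar of cream-coloured household soap, 76 (x) x 44 (y) x 32 mm high, 0.12 kg, lying flat. It fits a bay only with its length along the tray's x. Origin: centre of the underside, x along its length, z up
- cup: Small white plastic dosing cup, open at the top, round, 46 mm across the foot, 52 mm across the rim, 60 mm high, wall 3 mm, about 0.04 kg. Stands mouth up. Origin: centre of the underside, z up
- bottle: Slim white bottle with a blue cap, standing: round body 42 mm across up to 74 mm, shoulder, neck, and cap 26 mm across, 105 mm high in all, 0.15 kg. Origin: centre of the underside, z up
- brush: Wooden scrubbing brush lying bristles down: wooden back 92 (x) x 42 (y) mm, from 22 to 40 mm above the underside; below it the pale bristle block, 84 x 36 mm (stiff), 0.1 kg. It fits a bay only with its length along the tray's x. Origin: centre of the underside, x along its length, z up
- jar: Squat white plastic jar with a bare metal lid, round, 54 mm across, 65 mm high, 0.2 kg, standing. Origin: centre of the underside, z up
- tin: Flat round metal tin, 72 mm across, 24 mm high, lying in the stock row; not part of any kit, stays where it is. Origin: centre of the underside, z up
- jug: Big orange detergent jug with a blue cap and a handle, 90 x 150 mm, 235 mm high, 1.6 kg, standing at the left; stays where it is. Origin: centre of the underside, z up
- iron: Electric iron, white and grey on a steel sole, 220 (x) x 100 (y) mm, about 130 mm high, lying on its sole at the right; stays where it is. Origin: on the underside, under the middle of its length, x to its tip, z up
Things that resemble listed ones, but are neither listed nor needed, are in the scene too. Leave any green or red look-alike of the soap alone.

How it is judged:
By the outcome, as a careful person would: the job done as asked, in the order asked, and still so for the second after the job is handed in, with the robot touching nothing.
It also fails if it takes over 128 s, if anything falls off the work surface, if the arm or the gripper's body presses on something with over 40 N, if the wrist force passes 120 N, or if a joint passes its speed limit or range.

### The arm

A 6-joint arm with a two-finger parallel gripper is mounted at the origin on the work surface. World frame = base frame: x ahead of the robot, y to its left, z up, the work surface at z = 0. Lengths are in m, angles in rad, forces in N, time in s.
With the tool pointing down it reaches from about 0.25 to 0.775 m from the base axis. Payload 4 kg.
Tool frame: the origin (TCP) lies between the finger pads; the fingertips stand manip.tcp_to_tips ahead of it and the grasp point (between the pads) is the TCP (manip.tcp_to_tips is the distance from the TCP to the fingertips, in m); z points along the fingers, y is the line along which they close (so a half turn about z gives the same grasp; the last joint's range is limited). The gripper opens to 94 mm and grips with 3 to 60 N. Pads are 16 mm wide; open, the fingers measure 119 mm over their backs; the gripper's body (75 mm by 177 mm) begins 78 mm behind the grasp point.
Start: joints at [1.069, 0.087, 1.371, -0, 1.684, -0.103], TCP at [0.214, 0.507, 0.188] pointing down, gripper open.
Joint ranges: [-3.1, 3.1], [-0.76, 2.03], [0.27, 2.55], [-1.08, 4.22], [0.17, 2.65], [-2.57, 2.57]. Speed limits (rad/s): [2.79, 2.79, 3.14, 3.14, 3.14, 3.14].

### API

Orientations are given as a unit quaternion [w, x, y, z].
In Python, from workcell import manip gives the robot as it stands.
- The arm moves only by the tool servo_tool, never from a script. Its argument "deltas" is a list of rows, each an object with "dr": the turn, a rotation vector about the tool's x, y, z in degrees, a list of three; "delta_pos": the shift along the tool's x, y, z in cm, a list of three; "gripper": the opening, from 0 (shut) to 1 (fully open). In form: [{"dr": [rx, ry, rz], "delta_pos": [tx, ty, tz], "gripper": gripper}, ...]. A call has 1 to 5 rows; each row shifts and turns the commanded pose from where the row before left it, along the tool's axes as they then stand; what a row does not reach is not made up. A row lasts 1/8 s, in which the tool goes at most 62.5 mm and 10.7 degrees, less where a joint would pass 70% of its speed; a pose out of reach is approached as far as the arm can. A call is refused whole if a number of a shift passes 6.25 or a number of a turn 10.7, either way. A call with a gripper value outside its range is refused whole. The fingers move at their own pace and stop on an object; "squeeze" is the grip in N (left out, the last holds). Time passes only in rows, so rows that do not move let the fingers close. It gives the time, the measured TCP pose, the force, the opening and the grip force at its end, in the units of the state.
- manip.read_state(): the state, without advancing time (a new reading comes with each control period).
- manip.camera(name): name is "side" or "top"; returns the picture (480x640x3 uint8, red, green, blue); there is no depth.
- manip.calibration(name): a dict with "K" (3x3 intrinsics, pixels), "rvec" (rotation vector, rad) and "tvec" (3), from world to camera coordinates, as OpenCV has them. Camera axes: x right, y down, z forward; pixel columns grow to the right and rows downward; lengths in m; the calibration is good to about 2 mm. A picture is of the moment at which its call begins. calibration takes no time and is no camera call.
- manip.hand_in(): hands the job in; it is judged then, once.
The state is a dict: "time_s": time; "joint_positions": joint angles; "dq": joint speeds; "tau": joint torques, N m; "ee_pos": TCP position; "orientation": TCP orientation; "contact_force": force on the tool from outside, world axes, zero at the start; "ft_torque": the same for the moment, N m; "width": finger opening in m; "finger_force": force on a finger pad.
Only numpy, scipy, OpenCV 4.12 (cv2) and the standard library are available. Lean on these libraries where they do the work, as an engineer would, in place of code of your own. Each camera call takes 0.05 s, during which the arm holds its last target. There are 200 camera calls.

## Working session

There is one attempt and no reset: what is moved stays moved. The work goes in short steps, Python scripts to look and compute and a tool call to move; the robot and the scene stay as the last step left them, time stands still between calls to the robot, and variables do not carry over. Pictures are saved under pics/ and viewed, at most 14 in all, crops included, and the job is handed in when it is done.

Besides the shell and the picture viewer there is one more tool, called after "Request:" by a JSON object that holds its "fn" and its "kwargs", one argument or row to a line. servo_tool: Moves the arm, as the interface text tells. Its arguments: {"type":"object","properties":{"deltas":{"type":"array"},"squeeze":{"type":"number"}},"required":["deltas"]}

```bash
mkdir -p pics; ls; python3 - <<'E'
from workcell import manip
import cv2
for n in("top","side"):
    cv2.imwrite(f"pics/{n}0.png",manip.camera(n)[:,:,::-1]); print(n,manip.calibration(n))
print(manip.read_state(),manip.tcp_to_tips)
E
```

```text
pics
top {'K': array([[576.7259502 ,   0.        , 324.28625923],
       [  0.        , 576.7259502 , 240.03097348],
       [  0.        ,   0.        ,   1.        ]]), 'rvec': array([ 2.1298448 , -2.09442254,  0.22516607]), 'tvec': array([-0.03047712,  0.62746143,  1.33470248])}
side {'K': array([[612.96251891,   0.        , 326.98624571],
       [  0.        , 612.96251891, 236.70372261],
       [  0.        ,   0.        ,   1.        ]]), 'rvec': array([ 2.24371363, -0.01461658,  0.03702657]), 'tvec': array([-0.6287797 ,  0.00753287,  1.68712532])}
{'time_s': 0.1, 'joint_positions': array([ 1.06896804e+00,  8.78865187e-02,  1.37210902e+00, -7.82727877e-06,
        1.68360161e+00, -1.03125879e-01]), 'dq': array([ 0.00108147, -0.00218979, -0.00398487, -0.00232375,  0.00122061,
       -0.00030349]), 'tau': array([ 2.58653286e-03, -3.41248190e+01, -3.03302622e+01,  7.19895260e-02,
        3.03813256e-02, -7.83802420e-05]), 'ee_pos': array([0.21328357, 0.5063805 , 0.18661531]), 'orientation': array([-2.94842332e-04,  1.98033755e-01,  9.80194688e-01, -9.57904665e-04]), 'contact_force': array([0.03194661, 1.12751533, 0.55655207]), 'ft_torque': array([-0.05430177,  0.00321593, -0.05193405]), 'finger_force': 0.0, 'width': 0.09400347832409639} 0.019
```

View pics/top0.png

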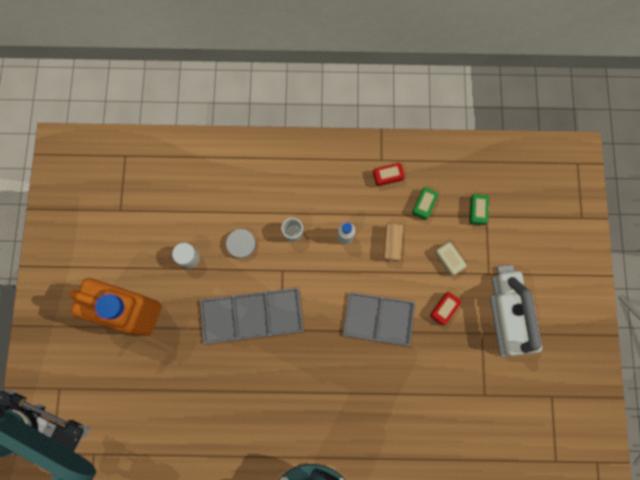

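View pics/side0.png

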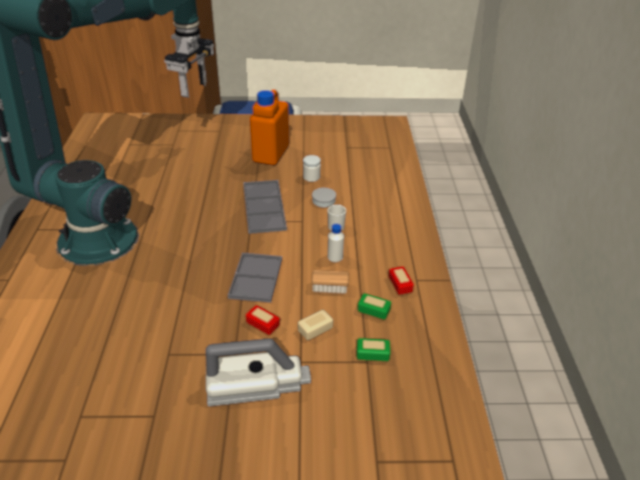

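Top view: jar (185,256), tin (240,243), cup (292,229), bottle (346,232), brush (394,242), soap (451,258); the trays are at (251,316) long and (379,319) short. The side view agrees, and the red and green look-alikes are clear of the row except near the soap.

```bash
cat > h.py <<'E'
import cv2, numpy as np
from workcell import manip
def ray(n,uv,z):
    c=manip.calibration(n); R=cv2.Rodrigues(c["rvec"])[0]
    p=cv2.undistortPoints(np.float64(uv).reshape(-1,1,2),c["K"],None)[:,0]
    d=np.c_[p,np.ones(len(p))]@R; o=-R.T@c["tvec"]
    return (o+d*((z-o[2])/d[:,2])[:,None])[:,:2]
def proj(n,X):
    c=manip.calibration(n); return cv2.projectPoints(np.float64(X).reshape(-1,1,3),c["rvec"],c["tvec"],c["K"],None)[0][:,0]
E
python3 - <<'E'
from h import *
im=cv2.imread("pics/top0.png"); hsv=cv2.cvtColor(im,cv2.COLOR_BGR2HSV)
for p in [(394,242),(388,235),(402,242),(410,242),(375,250),(451,258),(292,229),(240,243),(185,252),(346,228),(265,316)]: print(p,hsv[p[1],p[0]])
m=((hsv[:,:,1]<110)).astype(np.uint8)*255; m[:200]=0;m[400:]=0; m[:,:100]=0;m[:,590:]=0
n,l,s,c=cv2.connectedComponentsWithStats(m)
for i in range(1,n):
    if s[i,4]>40: print(s[i],c[i].round(1), [np.round(x,1) for x in cv2.minAreaRect(np.argwhere(l==i)[:,::-1].astype(np.float32))])
crop=np.hstack([cv2.resize(im[200:350,160:480],None,fx=2.5,fy=2.5,interpolation=cv2.INTER_CUBIC)])
side=cv2.imread("pics/side0.png")
cv2.imwrite("pics/c1.png",crop)
E
```

```text
(394, 242) [ 17 113 180]
(388, 235) [ 16 117 168]
(402, 242) [ 16 131 138]
(410, 242) [ 16 138 152]
(375, 250) [ 16 145 120]
(451, 258) [ 22  76 182]
(292, 229) [ 30  24 116]
(240, 243) [ 30  12 155]
(185, 252) [ 55   8 187]
(346, 228) [107 192 157]
(265, 316) [30  6 81]
[418 200  15  12 121] [424.7 204.8] [array([424.8, 203.9]), array([10.3, 13.4]), np.float64(26.6)]
[475 200  11  18 184] [480.3 208.5] [array([480. , 208.5]), array([17., 10.]), np.float64(90.0)]
[280 217  24  26 478] [292.2 228.9] [array([291.5, 229.5]), array([25., 23.]), np.float64(90.0)]
[337 221  19  24 300] [345.7 233.9] [array([346. , 232.5]), array([23., 18.]), np.float64(90.0)]
[225 228  31  31 757] [240.2 243.1] [array([240., 243.]), array([30., 30.]), np.float64(90.0)]
[171 242  30  27 609] [185.3 255. ] [array([185.2, 255.3]), array([29., 24.]), np.float64(45.0)]
[435 242  32  34 625] [450.5 258.4] [array([450.5, 258.3]), array([32.4, 20. ]), np.float64(54.5)]
[ 490  264   53   94 3598] [514.  313.9] [array([513.3, 309.9]), array([93.6, 44.6]), np.float64(79.7)]
[ 199  287  105   58 4644] [250.8 315.4] [array([250.5, 315.4]), array([ 45.9, 102.5]), np.float64(83.1)]
[100 293  25  26  81] [113.8 305.8] [array([112. , 305.5]), array([25., 24.]), np.float64(90.0)]
[ 342  292   74   55 3148] [378.9 318.6] [array([379.1, 318.5]), array([69.4, 45.9]), np.float64(8.6)]
[439 299  16  18 161] [446.6 307.6] [array([446.6, 307.6]), array([ 8.9, 18. ]), np.float64(33.7)]
```

View pics/c1.png

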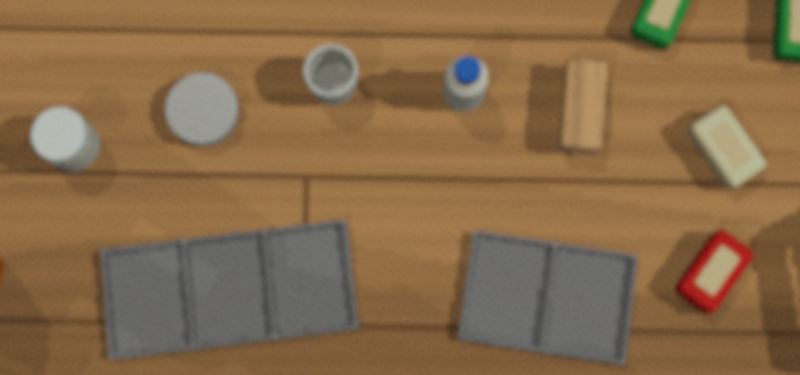

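The crop shows clear outlines: the cup rim is about (330,71), the blue cap (467,69), the jar lid (60,135), and the tray rims are crisp. Next I work out positions from both views.

```bash
python3 - <<'E'
from h import *
im=cv2.imread("pics/top0.png"); S=cv2.imread("pics/side0.png")
hsv=cv2.cvtColor(im,cv2.COLOR_BGR2HSV); 
def big(m,box):
    x0,y0,x1,y1=box; k=np.zeros(m.shape,np.uint8); k[y0:y1,x0:x1]=m[y0:y1,x0:x1]
    n,l,s,c=cv2.connectedComponentsWithStats(k); i=1+np.argmax(s[1:,4]); return np.argwhere(l==i)[:,::-1].astype(np.float32), c[i]
low=(hsv[:,:,1]<110)
def rect(n,p,z):
    w=ray(n,p,z).astype(np.float32)*1000; (c,s,a)=cv2.minAreaRect(w); return np.round(c,1),np.round(s,1),round(a,1)
for nm,b,z in [("long",(195,285,310,350),.012),("short",(335,288,420,350),.012),("soap",(430,240,470,280),.026)]:
    print(nm,rect("top",big(low,b)[0],z))
p,_=big((hsv[:,:,1]<122)&(hsv[:,:,2]>150),(380,222,408,264)); print("brush",len(p),rect("top",p,.04))
# round tops
p,c=big(hsv[:,:,1]>150 , (338,219,356,238)); 
b=(hsv[:,:,0]>95)&(hsv[:,:,0]<125)&(hsv[:,:,1]>110); p,c=big(b,(336,216,358,240)); print("cap",len(p),ray("top",c,.1),)
p,c=big((hsv[:,:,1]<60)&(hsv[:,:,2]>172),(168,238,204,272)); print("jarlid",len(p),cv2.minEnclosingCircle(p),ray("top",cv2.minEnclosingCircle(p)[0],.065))
p,c=big(low,(275,212,310,248)); print("cup ext",p.min(0),p.max(0)); 
print("cup",ray("top",[292,228.5],.06)); print("tin",ray("top",[240,243],.024)); print("jug cap",ray("top",[109,306],.235), "jug base corner",ray("top",[[155,333],[160,303],[158,330]],.1),"iron",ray("top",[[497,268],[512,266],[525,280],[493,310]],.08))
# side view
hs=cv2.cvtColor(S,cv2.COLOR_BGR2HSV); ls=hs[:,:,1]<110
for nm,b_,z in [("long",(235,175,292,236),.006),("short",(225,250,287,305),.006)]:
    print("S",nm,rect("side",big(ls,b_)[0],z))
p,c=big((hs[:,:,0]>95)&(hs[:,:,0]<125)&(hs[:,:,1]>110),(325,220,348,240)); print("S cap",ray("side",c,.099))
for nm,b_ in [("jar",(296,150,326,185)),("cup",(322,200,350,232)),("bottle",(322,228,350,268)),("soap",(295,308,338,342))]:
    p,c=big(ls,b_); print("S",nm,p.min(0),p.max(0))
cv2.imwrite("pics/s1.png",cv2.resize(S[140:350,220:400],None,fx=2.85,fy=2.85,interpolation=cv2.INTER_CUBIC))
E
```

```text
long (array([447.7, 156.7]), array([112.4, 248.9]), 7.9)
short (array([ 445.2, -157.1]), array([169.4, 112.3]), 82.3)
soap (array([ 595.5, -334.4]), array([79.1, 51.2]), 34.1)
brush 510 (array([ 634.3, -191.9]), array([37.7, 86.8]), 85.4)
cap 72 [[ 0.65148136 -0.07208392]]
jarlid 311 ((182.94366455078125, 252.7042236328125), 10.205347061157227) [[0.59090345 0.32105545]]
cup ext [280. 217.] [303. 242.]
cup [[0.65667497 0.05957996]]
tin [[0.62560661 0.19047001]]
jug cap [[0.44429745 0.42465514]] jug base corner [[0.39662858 0.36366023]
 [0.46529675 0.35741377]
 [0.40352362 0.35732607]] iron [[ 0.56389451 -0.43253591]
 [ 0.56933578 -0.46857641]
 [ 0.53618594 -0.49773489]
 [ 0.46390345 -0.41854122]]
S long (array([444.2, 159. ]), array([111.3, 264. ]), 7.8)
S short (array([ 441.1, -155.2]), array([181.7, 111.6]), 82.7)
S cap [[ 0.64852286 -0.07346205]]
S jar [302. 154.] [320. 181.]
S cup [322. 200.] [346. 231.]
S bottle [327. 228.] [344. 262.]
S soap [298. 310.] [332. 339.]
```

View pics/s1.png

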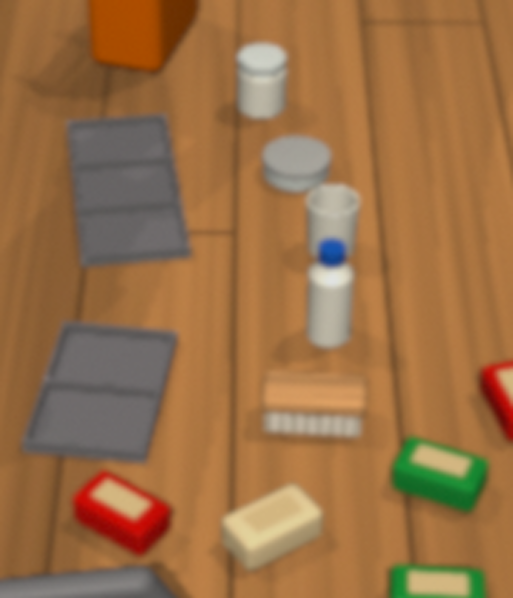

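The side crop agrees with the top view: the jar lid is at (262,57), the cup rim at (333,199), and the brush lies bristles down. I write the planning helper and start by turning the tool.

```bash
cat >> h.py <<'E'
from scipy.spatial.transform import Rotation as Ro
def go(*pts):
    """each point x,y,z,closing angle deg: shifts (cm) in the tool's axes after the turn"""
    s=manip.read_state(); p=s["ee_pos"]; R=Ro.from_quat(s["orientation"][[1,2,3,0]]).as_matrix()
    f=np.degrees(np.arctan2(R[1,1],R[0,1])); print("t",s["time_s"],"pos",p.round(4),"close",f.round(1),"tilt",R[:2,2].round(3),"w",round(s["width"],4),"F",s["contact_force"].round(1))
    for x,y,z,a in pts:
        turn=-((a-f+180)%360-180); r=np.radians(a); d=np.array([x,y,z])-p
        print((x,y,z,a),"turn rz",round(turn,1),"shift cm",(100*np.array([-np.sin(r)*d[0]+np.cos(r)*d[1],np.cos(r)*d[0]+np.sin(r)*d[1],-d[2]])).round(2))
        p=np.array([x,y,z]); f=a
def bay(tray,yb):
    c,y={"long":((.4465,.1575),7.9),"short":((.4440,-.1565),-7.7)}[tray]; r=np.radians(y)
    return np.array(c)+yb*np.array([-np.sin(r),np.cos(r)])
E
python3 - <<'E'
from h import *
print("side jar",ray("side",[311.9,160],.065),"cup",ray("side",[336.8,209.8],.06),"top jar",ray("top",[184,254.6],.065))
print("side soap",ray("side",[[298,323],[332,320],[315,325]],.032))
for y in(-.08,0,.08): print(bay("long",y))
for y in(-.04,.04): print(bay("short",y))
go((.3,.15,.19,-55.9),(.594,-.334,.19,-55.9),(.594,-.334,.028,-55.9))
E
```

```text
side jar [[0.58802436 0.31668934]] cup [[0.65672865 0.06021661]] top jar [[0.58629313 0.31819471]]
side soap [[ 0.55335292 -0.34546413]
 [ 0.63216994 -0.33619073]
 [ 0.59253578 -0.35185663]]
[0.45749556 0.07825924]
[0.4465 0.1575]
[0.43550444 0.23674076]
[ 0.43864055 -0.19613933]
[ 0.44935945 -0.11686067]
t 0.1 pos [0.2133 0.5064 0.1866] close 67.2 tilt [-0.001 -0.002] w 0.094 F [0.  1.1 0.6]
(0.3, 0.15, 0.19, -55.9) turn rz 123.1 shift cm [-12.8   34.37  -0.34]
(0.594, -0.334, 0.19, -55.9) turn rz -0.0 shift cm [-2.79 56.56 -0.  ]
(0.594, -0.334, 0.028, -55.9) turn rz -0.0 shift cm [ 0.   0.  16.2]
```

Request:
{"fn": "servo_tool", "kwargs": {
  "deltas": [
    {"dr":[0,0,10.3],"delta_pos":[0,0,0],"gripper":1},
    {"dr":[0,0,10.3],"delta_pos":[0,0,0],"gripper":1},
    {"dr":[0,0,10.3],"delta_pos":[0,0,0],"gripper":1},
    {"dr":[0,0,10.3],"delta_pos":[0,0,0],"gripper":1},
    {"dr":[0,0,10.3],"delta_pos":[0,0,0],"gripper":1}
  ],
  "squeeze": 12
}}

```text
time_s: 0.72
ee_pos: [0.2134, 0.5065, 0.187]
orientation: [0.0, 0.607, 0.795, -0.001]
contact_force: [-0.1, -0.5, 0.0]
width: 0.0941
finger_force: 0.0
```

Request:
{"fn": "servo_tool", "kwargs": {
  "deltas": [
    {"dr":[0,0,10.3],"delta_pos":[0,0,0],"gripper":1},
    {"dr":[0,0,10.3],"delta_pos":[0,0,0],"gripper":1},
    {"dr":[0,0,10.3],"delta_pos":[0,0,0],"gripper":1},
    {"dr":[0,0,10.3],"delta_pos":[0,0,0],"gripper":1},
    {"dr":[0,0,10.3],"delta_pos":[0,0,0],"gripper":1}
  ]
}}

```text
time_s: 1.35
ee_pos: [0.2134, 0.5065, 0.187]
orientation: [0.0, 0.892, 0.453, -0.001]
contact_force: [0.4, -0.2, 0.1]
width: 0.0943
finger_force: 0.0
```

Request:
{"fn": "servo_tool", "kwargs": {
  "deltas": [
    {"dr":[0,0,10.1],"delta_pos":[0,0,0],"gripper":1},
    {"dr":[0,0,10],"delta_pos":[0,0,0],"gripper":1},
    {"dr":[0,0,0],"delta_pos":[0,0,0],"gripper":1}
  ]
}}

```text
time_s: 1.72
ee_pos: [0.2134, 0.5066, 0.1871]
orientation: [0.0, 0.956, 0.294, -0.0]
contact_force: [0.5, -1.2, -0.1]
width: 0.0935
finger_force: 0.0
```

```bash
python3 - <<'E'
from h import *
go((.3,.15,.19,-55.9),(.594,-.334,.19,-55.9),(.594,-.334,.028,-55.9))
print(manip.read_state()["joint_positions"])
E
```

```text
t 1.725 pos [0.2134 0.5066 0.1871] close -55.8 tilt [-0.001 -0.001] w 0.0935 F [ 0.5 -1.2 -0.1]
(0.3, 0.15, 0.19, -55.9) turn rz 0.1 shift cm [-12.82  34.38  -0.29]
(0.594, -0.334, 0.19, -55.9) turn rz -0.0 shift cm [-2.79 56.56 -0.  ]
(0.594, -0.334, 0.028, -55.9) turn rz -0.0 shift cm [ 0.   0.  16.2]
[1.06887841e+00 8.76419346e-02 1.37147021e+00 1.76395802e-05
 1.68363307e+00 2.04336980e+00]
```

Request:
{"fn": "servo_tool", "kwargs": {
  "deltas": [
    {"dr":[0,0,0],"delta_pos":[-1.6,4.3,-0.3],"gripper":1},
    {"dr":[0,0,0],"delta_pos":[-1.6,4.3,0],"gripper":1},
    {"dr":[0,0,0],"delta_pos":[-1.6,4.3,0],"gripper":1},
    {"dr":[0,0,0],"delta_pos":[-1.6,4.3,0],"gripper":1},
    {"dr":[0,0,0],"delta_pos":[-1.6,4.3,0],"gripper":1}
  ]
}}

```text
time_s: 2.35
ee_pos: [0.2677, 0.2825, 0.1905]
orientation: [0.0, 0.956, 0.295, 0.0]
contact_force: [0.6, 0.2, -0.1]
width: 0.0938
finger_force: 0.0
```

Request:
{"fn": "servo_tool", "kwargs": {
  "deltas": [
    {"dr":[0,0,0],"delta_pos":[-1.6,4.3,0],"gripper":1},
    {"dr":[0,0,0],"delta_pos":[-1.6,4.3,0],"gripper":1},
    {"dr":[0,0,0],"delta_pos":[-1.6,4.3,0],"gripper":1},
    {"dr":[0,0,0],"delta_pos":[-0.2,4.7,0],"gripper":1},
    {"dr":[0,0,0],"delta_pos":[-0.2,4.7,0],"gripper":1}
  ]
}}

```text
time_s: 2.98
ee_pos: [0.3498, 0.0687, 0.1908]
orientation: [-0.0, 0.956, 0.294, 0.001]
contact_force: [1.3, -0.0, 0.4]
width: 0.0942
finger_force: 0.0
```

Request:
{"fn": "servo_tool", "kwargs": {
  "deltas": [
    {"dr":[0,0,0],"delta_pos":[-0.2,4.7,0],"gripper":1},
    {"dr":[0,0,0],"delta_pos":[-0.2,4.7,0],"gripper":1},
    {"dr":[0,0,0],"delta_pos":[-0.2,4.7,0],"gripper":1},
    {"dr":[0,0,0],"delta_pos":[-0.2,4.7,0],"gripper":1},
    {"dr":[0,0,0],"delta_pos":[-0.2,4.7,0],"gripper":1}
  ]
}}

```text
time_s: 3.6
ee_pos: [0.4733, -0.1317, 0.1904]
orientation: [-0.0, 0.956, 0.294, 0.0]
contact_force: [1.0, 0.5, 0.6]
width: 0.0941
finger_force: 0.0
```

Request:
{"fn": "servo_tool", "kwargs": {
  "deltas": [
    {"dr":[0,0,0],"delta_pos":[-0.2,4.7,0],"gripper":1},
    {"dr":[0,0,0],"delta_pos":[-0.2,4.7,0],"gripper":1},
    {"dr":[0,0,0],"delta_pos":[-0.2,4.7,0],"gripper":1},
    {"dr":[0,0,0],"delta_pos":[-0.2,4.7,0],"gripper":1},
    {"dr":[0,0,0],"delta_pos":[0,0,0],"gripper":1}
  ]
}}

```text
time_s: 4.22
ee_pos: [0.5715, -0.2928, 0.1877]
orientation: [-0.001, 0.956, 0.293, -0.001]
contact_force: [-0.1, 1.1, 0.3]
width: 0.0941
finger_force: 0.0
```

```bash
python3 - <<'E'
from h import *
go((.594,-.334,.028,-55.9))
E
```

```text
t 4.225 pos [ 0.5715 -0.2928  0.1877] close -56.0 tilt [-0.003  0.002] w 0.0941 F [-0.1  1.1  0.3]
(0.594, -0.334, 0.028, -55.9) turn rz -0.1 shift cm [-0.45  4.67 15.97]
```

Request:
{"fn": "servo_tool", "kwargs": {
  "deltas": [
    {"dr":[0,0,0],"delta_pos":[-0.4,4.7,0],"gripper":1},
    {"dr":[0,0,0],"delta_pos":[0,0,3.5],"gripper":1},
    {"dr":[0,0,0],"delta_pos":[0,0,3.5],"gripper":1},
    {"dr":[0,0,0],"delta_pos":[0,0,2],"gripper":1},
    {"dr":[0,0,0],"delta_pos":[0,0,0],"gripper":1}
  ]
}}

```text
time_s: 4.85
ee_pos: [0.5933, -0.3303, 0.0989]
orientation: [-0.002, 0.956, 0.293, -0.001]
contact_force: [-0.1, 0.7, 0.1]
width: 0.094
finger_force: 0.0
```

```bash
python3 - <<'E'
from h import *
go((.594,-.334,.028,-55.9))
t=manip.camera("top")[:,:,::-1][190:350,380:540]; s=manip.camera("side")[:,:,::-1][230:390,230:390]
cv2.imwrite("pics/p1.png",cv2.resize(np.hstack([t,s]),None,fx=2.5,fy=2.5,interpolation=cv2.INTER_CUBIC))
E
```

```text
t 4.85 pos [ 0.5933 -0.3303  0.0989] close -55.9 tilt [-0.003  0.002] w 0.094 F [-0.1  0.7  0.1]
(0.594, -0.334, 0.028, -55.9) turn rz 0.0 shift cm [-0.15  0.35  7.09]
```

View pics/p1.png

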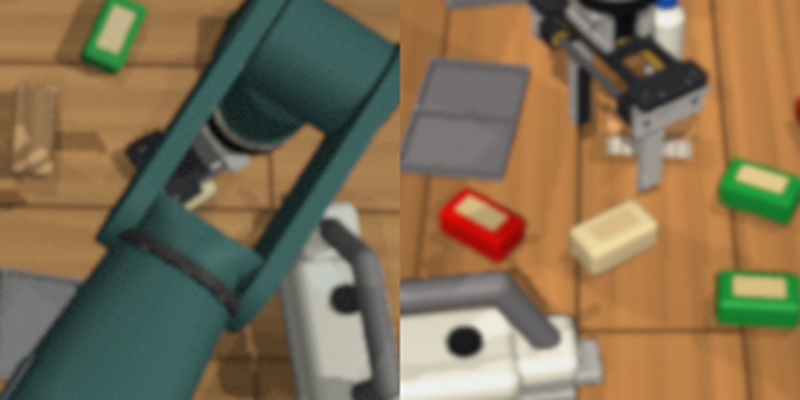

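The side view shows the open fingers above the soap, with their tips at about (580,110) and (650,180) in the crop. I check that against the projection.

```bash
python3 - <<'E'
from h import *
a=np.radians(-55.9); d=.054*np.array([np.cos(a),np.sin(a),0]); c=np.array([.5933,-.3303,.08])
print((proj("side",[c-d,c,c+d])-230)*2.5+[400,0]); print((proj("side",[.594,-.334,.032])-230)*2.5+[400,0])
E
```

```text
[[580.82542531 149.82541244]
 [613.64441595 183.69462341]
 [648.09845499 219.25120498]]
[[613.91737257 223.36343788]]
```

```bash
python3 - <<'E'
from h import *
c=np.array([.2133,.5064,.1676]);a=np.radians(67.2); d=.054*np.array([np.cos(a),np.sin(a),0])
for z in(0,.02,.04): print(proj("side",[c-d+[0,0,z],c+d+[0,0,z]]).round(0).tolist(), proj("top",[c-d+[0,0,z],c+d+[0,0,z]]).round(0).tolist())
a=np.radians(-55.9); d=.054*np.array([np.cos(a),np.sin(a),0]); c=np.array([.5933,-.3303,.08])
for z in(0,.02,.04): print(((proj("side",[c-d+[0,0,z],c+d+[0,0,z]])-230)*2.5+[400,0]).round(0).tolist())
A=cv2.imread("pics/side0.png")[20:110,140:240]; B=cv2.imread("pics/top0.png")[380:480,0:111]
B=cv2.resize(B,(100,90))
cv2.imwrite("pics/g.png",np.hstack([cv2.resize(A,None,fx=4,fy=4,interpolation=cv2.INTER_CUBIC),cv2.resize(cv2.imread("pics/top0.png")[380:470,0:100],None,fx=4,fy=4,interpolation=cv2.INTER_CUBIC)]))
E
```

```text
[[187.0, 108.0], [205.0, 95.0]] [[94.0, 429.0], [49.0, 408.0]]
[[186.0, 102.0], [204.0, 89.0]] [[90.0, 430.0], [44.0, 408.0]]
[[186.0, 97.0], [203.0, 83.0]] [[86.0, 431.0], [40.0, 409.0]]
[[581.0, 150.0], [648.0, 219.0]]
[[581.0, 134.0], [649.0, 203.0]]
[[581.0, 118.0], [649.0, 187.0]]
```

View pics/g.png

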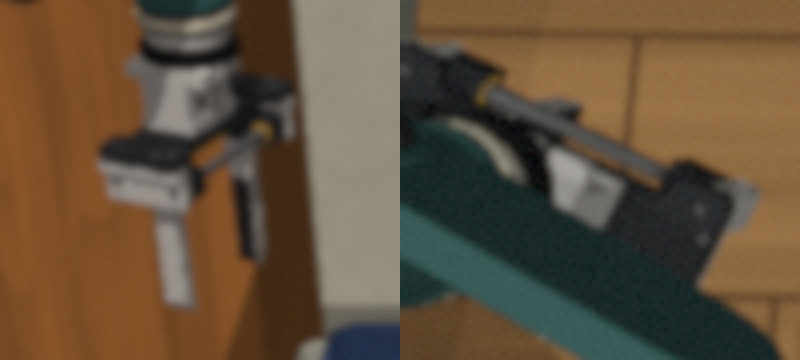

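The tips appear at (185,96) and (203,85) at the start. That puts them about 40 mm higher than the pose reading implies, and the same offset shows above the soap. I'll descend to a height that is safe under either reading and look again.

Request:
{"fn": "servo_tool", "kwargs": {
  "deltas": [
    {"dr":[0,0,0],"delta_pos":[-0.1,0.3,2],"gripper":1},
    {"dr":[0,0,0],"delta_pos":[0,0,2],"gripper":1},
    {"dr":[0,0,0],"delta_pos":[0,0,2],"gripper":1},
    {"dr":[0,0,0],"delta_pos":[0,0,0.5],"gripper":1},
    {"dr":[0,0,0],"delta_pos":[0,0,0],"gripper":1}
  ]
}}

```text
time_s: 5.58
ee_pos: [0.5949, -0.3345, 0.0347]
orientation: [-0.001, 0.956, 0.293, -0.0]
contact_force: [0.1, -0.3, -0.1]
width: 0.0939
finger_force: 0.0
```

```bash
python3 - <<'E'
from h import *
go((.594,-.334,.028,-55.9))
p=manip.read_state()["ee_pos"]; a=np.radians(-55.9); d=.054*np.array([np.cos(a),np.sin(a),0])
im=manip.camera("side")[:,:,::-1]; cv2.imwrite("pics/p2full.png",im); im=cv2.resize(im[260:360,260:380],None,fx=5,fy=5,interpolation=cv2.INTER_CUBIC)
for z in(-.019,.021):
    for e in(d,-d): 
        q=(proj("side",p+e+[0,0,z])[0]-260)*5+2; cv2.drawMarker(im,tuple(int(v) for v in q),(0,0,255) if z<0 else (255,0,0),0,12,2)
cv2.imwrite("pics/p2.png",im)
E
```

```text
t 5.575 pos [ 0.5949 -0.3345  0.0347] close -56.0 tilt [-0.001  0.001] w 0.0939 F [ 0.1 -0.3 -0.1]
(0.594, -0.334, 0.028, -55.9) turn rz -0.1 shift cm [-0.04 -0.09  0.67]
```

View pics/p2.png

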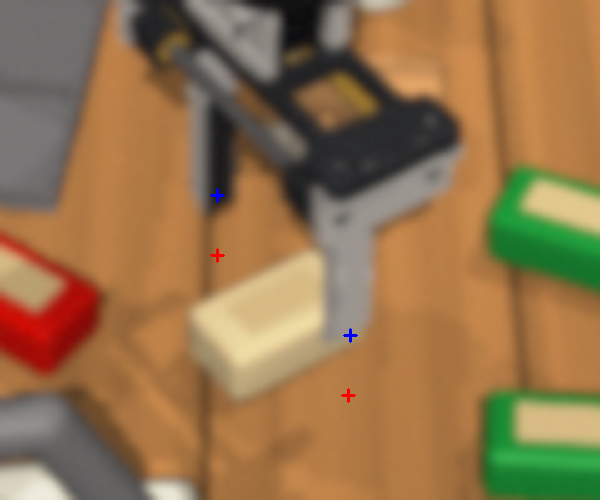

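The blue marks, with tips 21 mm above the reading, match the fingertips. So the true tip height is the z reading + 0.021. The fingers straddle the soap, so I descend and grip.

Request:
{"fn": "servo_tool", "kwargs": {
  "deltas": [
    {"dr":[0,0,0],"delta_pos":[0,-0.1,1.5],"gripper":1},
    {"dr":[0,0,0],"delta_pos":[0,0,1.5],"gripper":1},
    {"dr":[0,0,0],"delta_pos":[0,0,0.7],"gripper":1},
    {"dr":[0,0,0],"delta_pos":[0,0,0.6],"gripper":1},
    {"dr":[0,0,0],"delta_pos":[0,0,0],"gripper":1}
  ]
}}

```text
time_s: 6.25
ee_pos: [0.5944, -0.3337, -0.008]
orientation: [-0.0, 0.956, 0.293, -0.0]
contact_force: [0.2, -0.4, 0.2]
width: 0.0944
finger_force: 0.0
```

Request:
{"fn": "servo_tool", "kwargs": {
  "deltas": [
    {"dr":[0,0,0],"delta_pos":[0,0,0],"gripper":0.3},
    {"dr":[0,0,0],"delta_pos":[0,0,0],"gripper":0.3},
    {"dr":[0,0,0],"delta_pos":[0,0,0],"gripper":0.3},
    {"dr":[0,0,0],"delta_pos":[0,0,0],"gripper":0.3},
    {"dr":[0,0,0],"delta_pos":[0,0,0],"gripper":0.3}
  ],
  "squeeze": 12
}}

```text
time_s: 6.88
ee_pos: [0.5947, -0.3339, -0.0073]
orientation: [-0.0, 0.956, 0.293, 0.0]
contact_force: [0.6, 0.4, -0.7]
width: 0.0474
finger_force: 0.0
```

```bash
python3 - <<'E'
from h import *
go(); print(manip.read_state()["finger_force"])
E
```

```text
t 6.875 pos [ 0.5947 -0.3339 -0.0073] close -55.9 tilt [0. 0.] w 0.0474 F [ 0.6  0.4 -0.7]
0.0
```

Request:
{"fn": "servo_tool", "kwargs": {
  "deltas": [
    {"dr":[0,0,0],"delta_pos":[0,0,0],"gripper":0.2},
    {"dr":[0,0,0],"delta_pos":[0,0,0],"gripper":0.2},
    {"dr":[0,0,0],"delta_pos":[0,0,0],"gripper":0.2}
  ],
  "squeeze": 15
}}

```text
time_s: 7.25
ee_pos: [0.5948, -0.3339, -0.0073]
orientation: [0.0, 0.956, 0.293, 0.0]
contact_force: [0.3, -0.8, -0.5]
width: 0.0439
finger_force: 15.0
```

Request:
{"fn": "servo_tool", "kwargs": {
  "deltas": [
    {"dr":[0,0,0],"delta_pos":[0,0,-1],"gripper":0.2},
    {"dr":[0,0,0],"delta_pos":[0,0,-2],"gripper":0.2},
    {"dr":[0,0,0],"delta_pos":[0,0,-3],"gripper":0.2},
    {"dr":[0,0,0],"delta_pos":[0,0,-3],"gripper":0.2},
    {"dr":[0,0,0],"delta_pos":[0,0,0],"gripper":0.2}
  ]
}}

```text
time_s: 7.88
ee_pos: [0.5971, -0.3354, 0.0882]
orientation: [0.004, 0.956, 0.293, 0.003]
contact_force: [0.1, -0.9, -0.7]
width: 0.0437
finger_force: 15.0
```

```bash
python3 - <<'E'
from h import *
b=bay("long",-.08); go((.5947,-.3339,.12,-82.1),(.5,-.12,.12,-82.1),(b[0],b[1],.12,-82.1),(b[0],b[1],-.003,-82.1))
cv2.imwrite("pics/s3.png",manip.camera("side")[160:360,220:420,::-1].repeat(3,0).repeat(3,1))
E
```

```text
t 7.875 pos [ 0.5971 -0.3354  0.0882] close -55.9 tilt [ 0.008 -0.005] w 0.0437 F [ 0.1 -0.9 -0.7]
(0.5947, -0.3339, 0.12, -82.1) turn rz 26.2 shift cm [-0.22 -0.18 -3.18]
(0.5, -0.12, 0.12, -82.1) turn rz -0.0 shift cm [ -6.44 -22.49  -0.  ]
(np.float64(0.45749556368297173), np.float64(0.0782592429409353), 0.12, -82.1) turn rz -0.0 shift cm [ -1.49 -20.22  -0.  ]
(np.float64(0.45749556368297173), np.float64(0.0782592429409353), -0.003, -82.1) turn rz -0.0 shift cm [ 0.   0.  12.3]
```

View pics/s3.png

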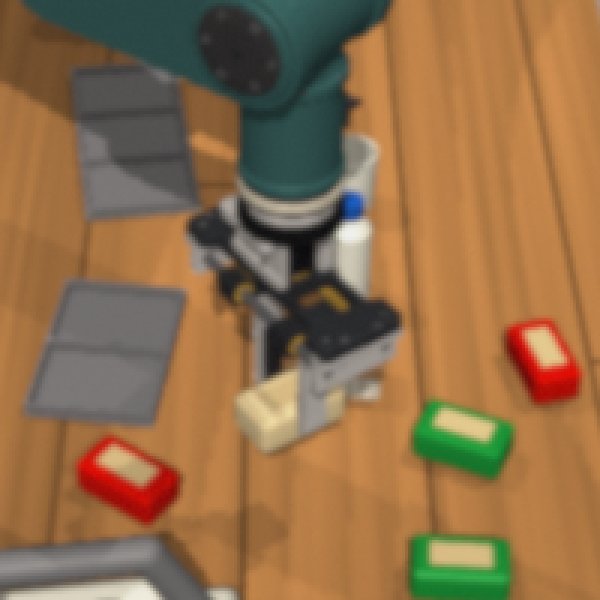

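The soap is held level between the fingers at (290,410). I carry it to the long tray's right bay.

Request:
{"fn": "servo_tool", "kwargs": {
  "deltas": [
    {"dr":[0,0,8.7],"delta_pos":[0,0,-1],"gripper":0.2},
    {"dr":[0,0,8.7],"delta_pos":[0,0,-1],"gripper":0.2},
    {"dr":[0,0,8.8],"delta_pos":[0,0,-1],"gripper":0.2},
    {"dr":[0,0,0],"delta_pos":[-0.8,-4.3,0],"gripper":0.2},
    {"dr":[0,0,0],"delta_pos":[-0.8,-4.3,0],"gripper":0.2}
  ]
}}

```text
time_s: 8.55
ee_pos: [0.5658, -0.2498, 0.1104]
orientation: [-0.001, 0.998, 0.068, -0.001]
contact_force: [0.5, -0.5, -0.6]
width: 0.044
finger_force: 15.0
```

Request:
{"fn": "servo_tool", "kwargs": {
  "deltas": [
    {"dr":[0,0,0],"delta_pos":[-0.8,-4.3,0],"gripper":0.2},
    {"dr":[0,0,0],"delta_pos":[-0.8,-4.3,0],"gripper":0.2},
    {"dr":[0,0,0],"delta_pos":[-0.8,-4.3,0],"gripper":0.2},
    {"dr":[0,0,0],"delta_pos":[-0.8,-4.3,0],"gripper":0.2},
    {"dr":[0,0,0],"delta_pos":[-0.8,-4.3,0],"gripper":0.2}
  ]
}}

```text
time_s: 9.18
ee_pos: [0.4964, -0.0418, 0.1109]
orientation: [-0.001, 0.998, 0.068, -0.001]
contact_force: [0.7, -0.6, -1.8]
width: 0.0442
finger_force: 15.0
```

Request:
{"fn": "servo_tool", "kwargs": {
  "deltas": [
    {"dr":[0,0,0],"delta_pos":[-0.8,-4.3,0],"gripper":0.2},
    {"dr":[0,0,0],"delta_pos":[-0.8,-4.3,0],"gripper":0.2},
    {"dr":[0,0,0],"delta_pos":[-0.8,-4,0],"gripper":0.2},
    {"dr":[0,0,0],"delta_pos":[0,0,0],"gripper":0.2},
    {"dr":[0,0,0],"delta_pos":[0,0,0],"gripper":0.2}
  ]
}}

```text
time_s: 9.8
ee_pos: [0.4566, 0.0778, 0.1117]
orientation: [0.0, 0.998, 0.069, -0.001]
contact_force: [0.0, 0.1, -1.5]
width: 0.0441
finger_force: 15.0
```

```bash
python3 - <<'E'
from h import *
b=bay("long",-.08); go((b[0],b[1],-.003,-82.1))
E
```

```text
t 9.8 pos [0.4566 0.0778 0.1117] close -82.1 tilt [-0.002 -0.001] w 0.0441 F [ 0.   0.1 -1.5]
(np.float64(0.45749556368297173), np.float64(0.0782592429409353), -0.003, -82.1) turn rz -0.0 shift cm [ 0.09 -0.04 11.47]
```

Request:
{"fn": "servo_tool", "kwargs": {
  "deltas": [
    {"dr":[0,0,0],"delta_pos":[0.1,0,3],"gripper":0.2},
    {"dr":[0,0,0],"delta_pos":[0,0,3],"gripper":0.2},
    {"dr":[0,0,0],"delta_pos":[0,0,2.5],"gripper":0.2},
    {"dr":[0,0,0],"delta_pos":[0,0,1.5],"gripper":0.2},
    {"dr":[0,0,0],"delta_pos":[0,0,0],"gripper":0.2}
  ]
}}

```text
time_s: 10.42
ee_pos: [0.4573, 0.0775, 0.0114]
orientation: [-0.0, 0.998, 0.068, -0.002]
contact_force: [-0.7, 0.8, -0.1]
width: 0.044
finger_force: 15.0
```

Request:
{"fn": "servo_tool", "kwargs": {
  "deltas": [
    {"dr":[0,0,0],"delta_pos":[0,0,0.8],"gripper":0.2},
    {"dr":[0,0,0],"delta_pos":[0,0,0.2],"gripper":0.2},
    {"dr":[0,0,0],"delta_pos":[0,0,0.2],"gripper":0.2},
    {"dr":[0,0,0],"delta_pos":[0,0,0],"gripper":0.2}
  ]
}}

```text
time_s: 10.92
ee_pos: [0.4582, 0.0784, 0.0009]
orientation: [-0.0, 0.998, 0.069, 0.0]
contact_force: [0.1, -0.4, -1.8]
width: 0.0437
finger_force: 15.0
```

```bash
python3 - <<'E'
from h import *
b=bay("long",-.08); go((b[0],b[1],-.003,-82.1))
E
```

```text
t 10.925 pos [0.4582 0.0784 0.0009] close -82.1 tilt [0. 0.] w 0.0437 F [ 0.1 -0.4 -1.8]
(np.float64(0.45749556368297173), np.float64(0.0782592429409353), -0.003, -82.1) turn rz -0.0 shift cm [-0.08  0.    0.39]
```

Request:
{"fn": "servo_tool", "kwargs": {
  "deltas": [
    {"dr":[0,0,0],"delta_pos":[0,0,0.2],"gripper":0.2},
    {"dr":[0,0,0],"delta_pos":[0,0,0],"gripper":0.2}
  ]
}}

```text
time_s: 11.18
ee_pos: [0.458, 0.0784, -0.0014]
orientation: [-0.0, 0.998, 0.068, -0.0]
contact_force: [0.7, 0.0, -0.8]
width: 0.0439
finger_force: 15.0
```

Request:
{"fn": "servo_tool", "kwargs": {
  "deltas": [
    {"dr":[0,0,0],"delta_pos":[0,0,0.15],"gripper":0.2},
    {"dr":[0,0,0],"delta_pos":[0,0,0],"gripper":0.2}
  ]
}}

```text
time_s: 11.42
ee_pos: [0.458, 0.0783, -0.003]
orientation: [-0.0, 0.998, 0.068, -0.0]
contact_force: [0.4, -0.5, -1.2]
width: 0.044
finger_force: 15.0
```

```bash
python3 - <<'E'
from h import *
go()
E
```

```text
t 11.425 pos [ 0.458   0.0783 -0.003 ] close -82.1 tilt [-0.  0.] w 0.044 F [ 0.4 -0.5 -1.2]
```

Request:
{"fn": "servo_tool", "kwargs": {
  "deltas": [
    {"dr":[0,0,0],"delta_pos":[0,0,0.1],"gripper":0.2},
    {"dr":[0,0,0],"delta_pos":[0,0,0],"gripper":0.2}
  ]
}}

```text
time_s: 11.68
ee_pos: [0.4583, 0.0783, -0.0034]
orientation: [-0.0, 0.998, 0.068, 0.0]
contact_force: [-1.4, -0.3, 1.9]
width: 0.0441
finger_force: 15.0
```

Request:
{"fn": "servo_tool", "kwargs": {
  "deltas": [
    {"dr":[0,0,0],"delta_pos":[0,0,0.1],"gripper":0.2},
    {"dr":[0,0,0],"delta_pos":[0,0,0],"gripper":0.2}
  ]
}}

```text
time_s: 11.92
ee_pos: [0.4583, 0.0783, -0.0034]
orientation: [0.0, 0.998, 0.068, 0.0]
contact_force: [-3.5, -0.0, 8.4]
width: 0.0443
finger_force: 15.0
```

Contact at z −0.0034 matches the floor exactly. I release, rise, turn, and head for the cup.

Request:
{"fn": "servo_tool", "kwargs": {
  "deltas": [
    {"dr":[0,0,0],"delta_pos":[0,0,-0.1],"gripper":0.62},
    {"dr":[0,0,0],"delta_pos":[0,0,0],"gripper":0.62},
    {"dr":[0,0,0],"delta_pos":[0,0,0],"gripper":0.62},
    {"dr":[0,0,0],"delta_pos":[0,0,-2.5],"gripper":0.8},
    {"dr":[0,0,0],"delta_pos":[0,0,-3],"gripper":1}
  ]
}}

```text
time_s: 12.55
ee_pos: [0.4572, 0.0783, 0.0507]
orientation: [-0.0, 0.998, 0.068, -0.001]
contact_force: [0.9, 0.7, 0.1]
width: 0.0748
finger_force: 0.0
```

Request:
{"fn": "servo_tool", "kwargs": {
  "deltas": [
    {"dr":[0,0,-10],"delta_pos":[0,0,-3],"gripper":1},
    {"dr":[0,0,-10],"delta_pos":[0,0,-3],"gripper":1},
    {"dr":[0,0,-10],"delta_pos":[0,0,-1],"gripper":1},
    {"dr":[0,0,-10],"delta_pos":[0,0,0],"gripper":1},
    {"dr":[0,0,-10],"delta_pos":[0,0,0],"gripper":1}
  ]
}}

```text
time_s: 13.18
ee_pos: [0.4582, 0.0783, 0.1212]
orientation: [0.0, 0.874, 0.486, 0.0]
contact_force: [-0.0, 0.3, 0.4]
width: 0.0939
finger_force: 0.0
```

Request:
{"fn": "servo_tool", "kwargs": {
  "deltas": [
    {"dr":[0,0,-10],"delta_pos":[0,0,0],"gripper":1},
    {"dr":[0,0,-10],"delta_pos":[0,0,0],"gripper":1},
    {"dr":[0,0,-10],"delta_pos":[0,0,0],"gripper":1},
    {"dr":[0,0,-10],"delta_pos":[0,0,0],"gripper":1},
    {"dr":[0,0,0],"delta_pos":[0,0,0],"gripper":1}
  ]
}}

```text
time_s: 13.8
ee_pos: [0.458, 0.0783, 0.1209]
orientation: [-0.0, 0.658, 0.753, -0.0]
contact_force: [0.3, -1.0, 0.5]
width: 0.0941
finger_force: 0.0
```

```bash
python3 - <<'E'
from h import *
go((.6565,.06,.12,7.9),(.6565,.06,.0,7.9))
E
```

```text
t 13.8 pos [0.458  0.0783 0.1209] close 7.7 tilt [-0.  0.] w 0.0941 F [ 0.3 -1.   0.5]
(0.6565, 0.06, 0.12, 7.9) turn rz -0.2 shift cm [-4.54 19.41  0.09]
(0.6565, 0.06, 0.0, 7.9) turn rz -0.0 shift cm [ 0.  0. 12.]
```

Request:
{"fn": "servo_tool", "kwargs": {
  "deltas": [
    {"dr":[0,0,0],"delta_pos":[-0.9,3.9,0],"gripper":1},
    {"dr":[0,0,0],"delta_pos":[-0.9,3.9,0],"gripper":1},
    {"dr":[0,0,0],"delta_pos":[-0.9,3.9,0],"gripper":1},
    {"dr":[0,0,0],"delta_pos":[-0.9,3.9,0],"gripper":1},
    {"dr":[0,0,0],"delta_pos":[-0.9,3.8,0],"gripper":1}
  ]
}}

```text
time_s: 14.42
ee_pos: [0.6577, 0.0601, 0.1207]
orientation: [-0.0, 0.658, 0.753, -0.0]
contact_force: [-0.0, 0.3, 0.1]
width: 0.094
finger_force: 0.0
```

Request:
{"fn": "servo_tool", "kwargs": {
  "deltas": [
    {"dr":[0,0,0],"delta_pos":[0,0,0],"gripper":1},
    {"dr":[0,0,0],"delta_pos":[0,0,2.5],"gripper":1},
    {"dr":[0,0,0],"delta_pos":[0,0,2.5],"gripper":1},
    {"dr":[0,0,0],"delta_pos":[0,0,0],"gripper":1}
  ]
}}

```text
time_s: 14.92
ee_pos: [0.6537, 0.0604, 0.0684]
orientation: [-0.002, 0.658, 0.753, -0.002]
contact_force: [0.4, 0.1, 0.8]
width: 0.0937
finger_force: 0.0
```

```bash
python3 - <<'E'
from h import *
go((.6565,.06,.0,7.9))
t=manip.camera("top")[:,:,::-1]; s=manip.camera("side")[:,:,::-1]
cv2.imwrite("pics/q1.png",cv2.resize(np.hstack([t[180:340,200:400],s[140:300,220:420]]),None,fx=2,fy=2,interpolation=cv2.INTER_CUBIC))
E
```

```text
t 14.925 pos [0.6537 0.0604 0.0684] close 7.8 tilt [-0.006  0.   ] w 0.0937 F [0.4 0.1 0.8]
(0.6565, 0.06, 0.0, 7.9) turn rz -0.1 shift cm [-0.08  0.27  6.84]
```

View pics/q1.png

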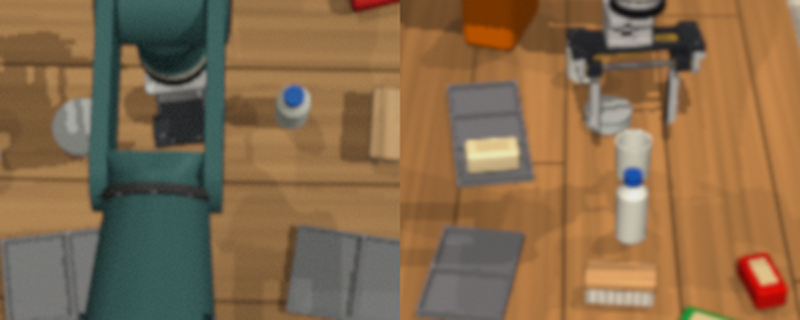

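The soap sits in its bay at (492,155), and the fingers at columns 595 and 673 straddle the cup at 634. Next I descend and grip gently.

Request:
{"fn": "servo_tool", "kwargs": {
  "deltas": [
    {"dr":[0,0,0],"delta_pos":[0,0,2],"gripper":1},
    {"dr":[0,0,0],"delta_pos":[0,0,2],"gripper":1},
    {"dr":[0,0,0],"delta_pos":[0,0,2],"gripper":1},
    {"dr":[0,0,0],"delta_pos":[0,0,0.8],"gripper":1},
    {"dr":[0,0,0],"delta_pos":[0,0,0],"gripper":0.7}
  ],
  "squeeze": 6
}}

```text
time_s: 15.65
ee_pos: [0.6557, 0.0602, 0.0017]
orientation: [-0.001, 0.657, 0.754, -0.001]
contact_force: [-0.5, 0.2, -0.0]
width: 0.0873
finger_force: 0.0
```

```bash
python3 - <<'E'
from h import *
go((.6565,.06,.0,7.9))
E
```

```text
t 15.65 pos [0.6557 0.0602 0.0017] close 7.8 tilt [-0.002  0.   ] w 0.0873 F [-0.5  0.2 -0. ]
(0.6565, 0.06, 0.0, 7.9) turn rz -0.1 shift cm [-0.03  0.08  0.17]
```

Request:
{"fn": "servo_tool", "kwargs": {
  "deltas": [
    {"dr":[0,0,0],"delta_pos":[0,0,0],"gripper":0.3},
    {"dr":[0,0,0],"delta_pos":[0,0,0],"gripper":0.3},
    {"dr":[0,0,0],"delta_pos":[0,0,0],"gripper":0.3},
    {"dr":[0,0,0],"delta_pos":[0,0,0],"gripper":0.3},
    {"dr":[0,0,0],"delta_pos":[0,0,0],"gripper":0.3}
  ]
}}

```text
time_s: 16.27
ee_pos: [0.6569, 0.0603, 0.0038]
orientation: [0.0, 0.657, 0.754, 0.0]
contact_force: [0.5, -0.3, 1.3]
width: 0.0517
finger_force: 6.0
```

Request:
{"fn": "servo_tool", "kwargs": {
  "deltas": [
    {"dr":[0,0,0],"delta_pos":[0,0,0],"gripper":0.3},
    {"dr":[0,0,0],"delta_pos":[0,0,0],"gripper":0.3}
  ]
}}

```text
time_s: 16.52
ee_pos: [0.6569, 0.0603, 0.0037]
orientation: [0.0, 0.657, 0.754, 0.0]
contact_force: [0.8, 0.2, 2.4]
width: 0.0517
finger_force: 6.0
```

Request:
{"fn": "servo_tool", "kwargs": {
  "deltas": [
    {"dr":[0,0,0],"delta_pos":[0,0,-1],"gripper":0.3},
    {"dr":[0,0,0],"delta_pos":[0,0,-2],"gripper":0.3},
    {"dr":[0,0,0],"delta_pos":[0,0,-3],"gripper":0.3},
    {"dr":[0,0,0],"delta_pos":[0,0,-2],"gripper":0.3},
    {"dr":[0,0,0],"delta_pos":[0,0,0],"gripper":0.3}
  ]
}}

```text
time_s: 17.15
ee_pos: [0.6582, 0.0603, 0.0866]
orientation: [0.002, 0.657, 0.754, 0.002]
contact_force: [-1.0, 0.2, -0.8]
width: 0.0514
finger_force: 6.0
```

```bash
python3 - <<'E'
from h import *
b=bay("long",0); go((b[0],b[1],.084,7.9),(b[0],b[1],.0077,7.9))
E
```

```text
t 17.15 pos [0.6582 0.0603 0.0866] close 7.9 tilt [0.006 0.   ] w 0.0514 F [-1.   0.2 -0.8]
(np.float64(0.4465), np.float64(0.1575), 0.084, 7.9) turn rz -0.0 shift cm [ 12.54 -19.63   0.26]
(np.float64(0.4465), np.float64(0.1575), 0.0077, 7.9) turn rz -0.0 shift cm [0.   0.   7.63]
```

Request:
{"fn": "servo_tool", "kwargs": {
  "deltas": [
    {"dr":[0,0,0],"delta_pos":[1.8,-2.8,0],"gripper":0.3},
    {"dr":[0,0,0],"delta_pos":[1.8,-2.8,0],"gripper":0.3},
    {"dr":[0,0,0],"delta_pos":[1.8,-2.8,0],"gripper":0.3},
    {"dr":[0,0,0],"delta_pos":[1.8,-2.8,0],"gripper":0.3},
    {"dr":[0,0,0],"delta_pos":[1.8,-2.8,0],"gripper":0.3}
  ]
}}

```text
time_s: 17.77
ee_pos: [0.5035, 0.1305, 0.0818]
orientation: [-0.001, 0.657, 0.754, -0.001]
contact_force: [0.9, 0.5, 0.1]
width: 0.0513
finger_force: 6.0
```

Request:
{"fn": "servo_tool", "kwargs": {
  "deltas": [
    {"dr":[0,0,0],"delta_pos":[1.8,-2.8,0],"gripper":0.3},
    {"dr":[0,0,0],"delta_pos":[1.8,-2.8,0],"gripper":0.3},
    {"dr":[0,0,0],"delta_pos":[0,0,2.5],"gripper":0.3},
    {"dr":[0,0,0],"delta_pos":[0,0,2.5],"gripper":0.3},
    {"dr":[0,0,0],"delta_pos":[0,0,0],"gripper":0.3}
  ]
}}

```text
time_s: 18.4
ee_pos: [0.4421, 0.1577, 0.0302]
orientation: [-0.002, 0.657, 0.754, -0.003]
contact_force: [-0.1, -0.0, -0.2]
width: 0.0515
finger_force: 6.0
```

```bash
python3 - <<'E'
from h import *
b=bay("long",0); go((b[0],b[1],.0077,7.9))
E
```

```text
t 18.4 pos [0.4421 0.1577 0.0302] close 7.9 tilt [-0.007 -0.002] w 0.0515 F [-0.1 -0.  -0.2]
(np.float64(0.4465), np.float64(0.1575), 0.0077, 7.9) turn rz -0.0 shift cm [-0.08  0.43  2.25]
```

Request:
{"fn": "servo_tool", "kwargs": {
  "deltas": [
    {"dr":[0,0,0],"delta_pos":[0,0.2,1.4],"gripper":0.3},
    {"dr":[0,0,0],"delta_pos":[0,0,0.5],"gripper":0.3},
    {"dr":[0,0,0],"delta_pos":[0,0,0],"gripper":0.3},
    {"dr":[0,0,0],"delta_pos":[0,0,0],"gripper":0.3}
  ]
}}

```text
time_s: 18.9
ee_pos: [0.4475, 0.1586, 0.0147]
orientation: [0.0, 0.657, 0.754, 0.0]
contact_force: [-0.4, 1.2, 0.4]
width: 0.0516
finger_force: 6.0
```

Request:
{"fn": "servo_tool", "kwargs": {
  "deltas": [
    {"dr":[0,0,0],"delta_pos":[0,0,0.1],"gripper":0.3},
    {"dr":[0,0,0],"delta_pos":[0,0,0],"gripper":0.3}
  ]
}}

```text
time_s: 19.15
ee_pos: [0.4472, 0.1586, 0.0134]
orientation: [0.0, 0.657, 0.754, 0.0]
contact_force: [-0.3, 0.5, -1.0]
width: 0.0516
finger_force: 6.0
```

```bash
python3 - <<'E'
from h import *
b=bay("long",0); go((b[0],b[1],.0077,7.9))
E
```

```text
t 19.15 pos [0.4472 0.1586 0.0134] close 7.8 tilt [0. 0.] w 0.0516 F [-0.3  0.5 -1. ]
(np.float64(0.4465), np.float64(0.1575), 0.0077, 7.9) turn rz -0.1 shift cm [-0.1  -0.08  0.57]
```

Request:
{"fn": "servo_tool", "kwargs": {
  "deltas": [
    {"dr":[0,0,0],"delta_pos":[0,0,0.4],"gripper":0.3},
    {"dr":[0,0,0],"delta_pos":[0,0,0],"gripper":0.3}
  ]
}}

```text
time_s: 19.4
ee_pos: [0.4466, 0.1585, 0.0087]
orientation: [-0.0, 0.657, 0.754, -0.0]
contact_force: [-0.0, -0.3, -1.1]
width: 0.0514
finger_force: 6.0
```

Request:
{"fn": "servo_tool", "kwargs": {
  "deltas": [
    {"dr":[0,0,0],"delta_pos":[0,0,0.1],"gripper":0.3},
    {"dr":[0,0,0],"delta_pos":[0,0,0],"gripper":0.3}
  ]
}}

```text
time_s: 19.65
ee_pos: [0.447, 0.1585, 0.0081]
orientation: [-0.0, 0.657, 0.754, -0.0]
contact_force: [-0.2, 0.2, -0.4]
width: 0.0512
finger_force: 6.0
```

Request:
{"fn": "servo_tool", "kwargs": {
  "deltas": [
    {"dr":[0,0,0],"delta_pos":[0,0,0.1],"gripper":0.3},
    {"dr":[0,0,0],"delta_pos":[0,0,0],"gripper":0.3}
  ]
}}

```text
time_s: 19.9
ee_pos: [0.4473, 0.1586, 0.0076]
orientation: [0.0, 0.657, 0.754, 0.0]
contact_force: [-0.5, -1.1, 1.7]
width: 0.0516
finger_force: 6.0
```

Request:
{"fn": "servo_tool", "kwargs": {
  "deltas": [
    {"dr":[0,0,0],"delta_pos":[0,0,0],"gripper":0.8},
    {"dr":[0,0,0],"delta_pos":[0,0,0],"gripper":0.8},
    {"dr":[0,0,0],"delta_pos":[0,0,0],"gripper":0.8},
    {"dr":[0,0,0],"delta_pos":[0,0,-2],"gripper":0.9},
    {"dr":[0,0,0],"delta_pos":[0,0,-3],"gripper":1}
  ]
}}

```text
time_s: 20.52
ee_pos: [0.4459, 0.1583, 0.0565]
orientation: [-0.001, 0.657, 0.754, -0.001]
contact_force: [0.2, 0.2, -0.2]
width: 0.0911
finger_force: 0.0
```

Request:
{"fn": "servo_tool", "kwargs": {
  "deltas": [
    {"dr":[0,0,0],"delta_pos":[0,0,-3],"gripper":1},
    {"dr":[0,0,0],"delta_pos":[0,0,-3],"gripper":1},
    {"dr":[0,0,0],"delta_pos":[0,0,0],"gripper":1}
  ]
}}

```text
time_s: 20.9
ee_pos: [0.4489, 0.159, 0.1197]
orientation: [0.002, 0.657, 0.754, 0.002]
contact_force: [-0.2, -0.3, 0.2]
width: 0.0935
finger_force: 0.0
```

```bash
python3 - <<'E'
from h import *
go((.65,-.073,.115,7.9),(.65,-.073,.005,7.9))
E
```

```text
t 20.9 pos [0.4489 0.159  0.1197] close 7.9 tilt [0.006 0.001] w 0.0935 F [-0.2 -0.3  0.2]
(0.65, -0.073, 0.115, 7.9) turn rz -0.0 shift cm [-25.74  16.73   0.47]
(0.65, -0.073, 0.005, 7.9) turn rz -0.0 shift cm [ 0.  0. 11.]
```

Request:
{"fn": "servo_tool", "kwargs": {
  "deltas": [
    {"dr":[0,0,0],"delta_pos":[-3.2,2.1,0],"gripper":1},
    {"dr":[0,0,0],"delta_pos":[-3.2,2.1,0],"gripper":1},
    {"dr":[0,0,0],"delta_pos":[-3.2,2.1,0],"gripper":1},
    {"dr":[0,0,0],"delta_pos":[-3.2,2.1,0],"gripper":1},
    {"dr":[0,0,0],"delta_pos":[-3.2,2.1,0],"gripper":1}
  ]
}}

```text
time_s: 21.52
ee_pos: [0.5726, 0.0135, 0.1147]
orientation: [-0.001, 0.657, 0.754, -0.001]
contact_force: [0.6, 0.2, 1.4]
width: 0.0937
finger_force: 0.0
```

Request:
{"fn": "servo_tool", "kwargs": {
  "deltas": [
    {"dr":[0,0,0],"delta_pos":[-3.2,2.1,0],"gripper":1},
    {"dr":[0,0,0],"delta_pos":[-3.2,2.1,0],"gripper":1},
    {"dr":[0,0,0],"delta_pos":[-3.2,2.1,0],"gripper":1},
    {"dr":[0,0,0],"delta_pos":[0,0,0],"gripper":1},
    {"dr":[0,0,0],"delta_pos":[0,0,0],"gripper":1}
  ]
}}

```text
time_s: 22.15
ee_pos: [0.6474, -0.0716, 0.1152]
orientation: [-0.002, 0.657, 0.754, -0.001]
contact_force: [0.4, -0.2, 0.4]
width: 0.094
finger_force: 0.0
```

```bash
python3 - <<'E'
from h import *
go((.65,-.073,.005,7.9))
E
```

```text
t 22.15 pos [ 0.6474 -0.0716  0.1152] close 7.8 tilt [-0.003  0.001] w 0.094 F [ 0.4 -0.2  0.4]
(0.65, -0.073, 0.005, 7.9) turn rz -0.1 shift cm [-0.18  0.24 11.02]
```

Request:
{"fn": "servo_tool", "kwargs": {
  "deltas": [
    {"dr":[0,0,0],"delta_pos":[-0.1,0.2,2.5],"gripper":1},
    {"dr":[0,0,0],"delta_pos":[0,0,2.5],"gripper":1},
    {"dr":[0,0,0],"delta_pos":[0,0,2.5],"gripper":1},
    {"dr":[0,0,0],"delta_pos":[0,0,2.5],"gripper":1},
    {"dr":[0,0,0],"delta_pos":[0,0,0.8],"gripper":1}
  ]
}}

```text
time_s: 22.78
ee_pos: [0.6483, -0.0712, 0.0068]
orientation: [-0.002, 0.657, 0.754, -0.001]
contact_force: [-0.5, -0.4, 0.1]
width: 0.0938
finger_force: 0.0
```

Request:
{"fn": "servo_tool", "kwargs": {
  "deltas": [
    {"dr":[0,0,0],"delta_pos":[0,0,0],"gripper":0.6},
    {"dr":[0,0,0],"delta_pos":[0,0,0],"gripper":0.2},
    {"dr":[0,0,0],"delta_pos":[0,0,0],"gripper":0.2},
    {"dr":[0,0,0],"delta_pos":[0,0,0],"gripper":0.2},
    {"dr":[0,0,0],"delta_pos":[0,0,0],"gripper":0.2}
  ],
  "squeeze": 12
}}

```text
time_s: 23.4
ee_pos: [0.6507, -0.0729, 0.0095]
orientation: [0.0, 0.657, 0.754, 0.0]
contact_force: [-0.5, -0.2, -0.6]
width: 0.0474
finger_force: 0.0
```

Request:
{"fn": "servo_tool", "kwargs": {
  "deltas": [
    {"dr":[0,0,0],"delta_pos":[0,0,0],"gripper":0.2},
    {"dr":[0,0,0],"delta_pos":[0,0,0],"gripper":0.2},
    {"dr":[0,0,0],"delta_pos":[0,0,0],"gripper":0.2}
  ]
}}

```text
time_s: 23.78
ee_pos: [0.6508, -0.0729, 0.0094]
orientation: [0.0, 0.657, 0.754, 0.0]
contact_force: [0.2, 0.9, 1.0]
width: 0.0424
finger_force: 12.0
```

Request:
{"fn": "servo_tool", "kwargs": {
  "deltas": [
    {"dr":[0,0,0],"delta_pos":[0,0,-1],"gripper":0.2},
    {"dr":[0,0,0],"delta_pos":[0,0,-2.5],"gripper":0.2},
    {"dr":[0,0,0],"delta_pos":[0,0,-3],"gripper":0.2},
    {"dr":[0,0,0],"delta_pos":[0,0,-3],"gripper":0.2},
    {"dr":[0,0,0],"delta_pos":[0,0,-1],"gripper":0.2}
  ]
}}

```text
time_s: 24.4
ee_pos: [0.6517, -0.073, 0.1171]
orientation: [0.002, 0.657, 0.754, 0.001]
contact_force: [0.2, 0.4, -1.1]
width: 0.0422
finger_force: 12.0
```

Request:
{"fn": "servo_tool", "kwargs": {
  "deltas": [
    {"dr":[0,0,0],"delta_pos":[0,0,0],"gripper":0.2},
    {"dr":[0,0,0],"delta_pos":[0,0,0],"gripper":0.2}
  ]
}}

```text
time_s: 24.65
ee_pos: [0.6495, -0.0727, 0.1121]
orientation: [-0.001, 0.657, 0.754, -0.001]
contact_force: [0.5, 0.0, -1.9]
width: 0.042
finger_force: 12.0
```

```bash
python3 - <<'E'
from h import *
b=bay("long",.08); go((b[0],b[1],.115,7.9),(b[0],b[1],.0134,7.9))
E
```

```text
t 24.65 pos [ 0.6495 -0.0727  0.1121] close 7.8 tilt [-0.003  0.001] w 0.042 F [ 0.5  0.  -1.9]
(np.float64(0.4355044363170283), np.float64(0.23674075705906472), 0.115, 7.9) turn rz -0.1 shift cm [ 33.59 -16.94  -0.29]
(np.float64(0.4355044363170283), np.float64(0.23674075705906472), 0.0134, 7.9) turn rz -0.0 shift cm [ 0.    0.   10.16]
```

Request:
{"fn": "servo_tool", "kwargs": {
  "deltas": [
    {"dr":[0,0,0],"delta_pos":[3.4,-1.7,0],"gripper":0.2},
    {"dr":[0,0,0],"delta_pos":[3.4,-1.7,0],"gripper":0.2},
    {"dr":[0,0,0],"delta_pos":[3.4,-1.7,0],"gripper":0.2},
    {"dr":[0,0,0],"delta_pos":[3.4,-1.7,0],"gripper":0.2},
    {"dr":[0,0,0],"delta_pos":[3.4,-1.7,0],"gripper":0.2}
  ]
}}

```text
time_s: 25.28
ee_pos: [0.5413, 0.0849, 0.1123]
orientation: [-0.001, 0.657, 0.754, -0.001]
contact_force: [-0.1, 0.2, -2.0]
width: 0.0421
finger_force: 12.0
```

Request:
{"fn": "servo_tool", "kwargs": {
  "deltas": [
    {"dr":[0,0,0],"delta_pos":[3.4,-1.7,0],"gripper":0.2},
    {"dr":[0,0,0],"delta_pos":[3.4,-1.7,0],"gripper":0.2},
    {"dr":[0,0,0],"delta_pos":[3.4,-1.7,0],"gripper":0.2},
    {"dr":[0,0,0],"delta_pos":[3.4,-1.7,0],"gripper":0.2},
    {"dr":[0,0,0],"delta_pos":[3,-1.6,0],"gripper":0.2}
  ]
}}

```text
time_s: 25.9
ee_pos: [0.4354, 0.2376, 0.1125]
orientation: [-0.001, 0.657, 0.754, -0.001]
contact_force: [1.7, 0.6, -0.9]
width: 0.0424
finger_force: 12.0
```

Request:
{"fn": "servo_tool", "kwargs": {
  "deltas": [
    {"dr":[0,0,0],"delta_pos":[0,0,0],"gripper":0.2},
    {"dr":[0,0,0],"delta_pos":[0,0,2.5],"gripper":0.2},
    {"dr":[0,0,0],"delta_pos":[0,0,2.5],"gripper":0.2},
    {"dr":[0,0,0],"delta_pos":[0,0,2.5],"gripper":0.2},
    {"dr":[0,0,0],"delta_pos":[0,0,0],"gripper":0.2}
  ]
}}

```text
time_s: 26.52
ee_pos: [0.4352, 0.2351, 0.036]
orientation: [-0.001, 0.657, 0.754, -0.003]
contact_force: [1.3, -0.3, -0.2]
width: 0.042
finger_force: 12.0
```

```bash
python3 - <<'E'
from h import *
b=bay("long",.08); go((b[0],b[1],.0134,7.9))
E
```

```text
t 26.525 pos [0.4352 0.2351 0.036 ] close 7.8 tilt [-0.006 -0.003] w 0.042 F [ 1.3 -0.3 -0.2]
(np.float64(0.4355044363170283), np.float64(0.23674075705906472), 0.0134, 7.9) turn rz -0.1 shift cm [0.16 0.05 2.26]
```

Request:
{"fn": "servo_tool", "kwargs": {
  "deltas": [
    {"dr":[0,0,0],"delta_pos":[0,0,1.3],"gripper":0.2},
    {"dr":[0,0,0],"delta_pos":[0,0,0.6],"gripper":0.2},
    {"dr":[0,0,0],"delta_pos":[0,0,0],"gripper":0.2},
    {"dr":[0,0,0],"delta_pos":[0,0,0],"gripper":0.2}
  ]
}}

```text
time_s: 27.02
ee_pos: [0.4377, 0.2371, 0.0207]
orientation: [0.0, 0.657, 0.754, 0.001]
contact_force: [-0.7, -0.6, -1.2]
width: 0.042
finger_force: 12.0
```

Request:
{"fn": "servo_tool", "kwargs": {
  "deltas": [
    {"dr":[0,0,0],"delta_pos":[0,0,0.2],"gripper":0.2},
    {"dr":[0,0,0],"delta_pos":[0,0,0],"gripper":0.2},
    {"dr":[0,0,0],"delta_pos":[0,0,0],"gripper":0.2}
  ]
}}

```text
time_s: 27.4
ee_pos: [0.4373, 0.237, 0.0183]
orientation: [0.0, 0.657, 0.754, 0.0]
contact_force: [-0.4, -0.2, -1.9]
width: 0.0423
finger_force: 12.0
```

Request:
{"fn": "servo_tool", "kwargs": {
  "deltas": [
    {"dr":[0,0,0],"delta_pos":[0,0,0.3],"gripper":0.2},
    {"dr":[0,0,0],"delta_pos":[0,0,0],"gripper":0.2},
    {"dr":[0,0,0],"delta_pos":[0,0,0.1],"gripper":0.2},
    {"dr":[0,0,0],"delta_pos":[0,0,0],"gripper":0.2}
  ]
}}

```text
time_s: 27.9
ee_pos: [0.4372, 0.2369, 0.0141]
orientation: [-0.0, 0.657, 0.754, -0.0]
contact_force: [-0.0, -0.7, -2.1]
width: 0.0423
finger_force: 12.0
```

Request:
{"fn": "servo_tool", "kwargs": {
  "deltas": [
    {"dr":[0,0,0],"delta_pos":[0,0,0.1],"gripper":0.2},
    {"dr":[0,0,0],"delta_pos":[0,0,0],"gripper":0.2}
  ]
}}

```text
time_s: 28.15
ee_pos: [0.4374, 0.237, 0.0133]
orientation: [0.0, 0.657, 0.754, 0.0]
contact_force: [0.5, -0.6, -1.2]
width: 0.0418
finger_force: 12.0
```

Request:
{"fn": "servo_tool", "kwargs": {
  "deltas": [
    {"dr":[0,0,0],"delta_pos":[0,0,0.1],"gripper":0.2},
    {"dr":[0,0,0],"delta_pos":[0,0,0],"gripper":0.2}
  ]
}}

```text
time_s: 28.4
ee_pos: [0.4375, 0.2371, 0.0133]
orientation: [0.0, 0.657, 0.754, 0.0]
contact_force: [-1.6, -0.9, 5.8]
width: 0.0418
finger_force: 12.0
```

Request:
{"fn": "servo_tool", "kwargs": {
  "deltas": [
    {"dr":[0,0,0],"delta_pos":[0,0,-0.1],"gripper":0.75},
    {"dr":[0,0,0],"delta_pos":[0,0,0],"gripper":0.75},
    {"dr":[0,0,0],"delta_pos":[0,0,0],"gripper":0.75},
    {"dr":[0,0,0],"delta_pos":[0,0,0],"gripper":0.75},
    {"dr":[0,0,0],"delta_pos":[0,0,-2],"gripper":0.75}
  ]
}}

```text
time_s: 29.02
ee_pos: [0.4356, 0.2363, 0.0315]
orientation: [-0.001, 0.657, 0.754, -0.002]
contact_force: [-0.3, 0.6, -0.2]
width: 0.0705
finger_force: 0.0
```

Request:
{"fn": "servo_tool", "kwargs": {
  "deltas": [
    {"dr":[0,0,0],"delta_pos":[0,0,-3],"gripper":0.8},
    {"dr":[0,0,0],"delta_pos":[0,0,-3],"gripper":1},
    {"dr":[0,0,0],"delta_pos":[0,0,-3],"gripper":1},
    {"dr":[0,0,0],"delta_pos":[0,0,-2],"gripper":1},
    {"dr":[0,0,0],"delta_pos":[0,0,0],"gripper":1}
  ]
}}

```text
time_s: 29.65
ee_pos: [0.4384, 0.2374, 0.145]
orientation: [0.001, 0.657, 0.754, 0.002]
contact_force: [0.2, -0.2, -0.2]
width: 0.0938
finger_force: 0.0
```

Request:
{"fn": "servo_tool", "kwargs": {
  "deltas": [
    {"dr":[0,0,-9.7],"delta_pos":[0,0,0],"gripper":1},
    {"dr":[0,0,-9.7],"delta_pos":[0,0,0],"gripper":1},
    {"dr":[0,0,-9.7],"delta_pos":[0,0,0],"gripper":1},
    {"dr":[0,0,-9.7],"delta_pos":[0,0,0],"gripper":1},
    {"dr":[0,0,-9.7],"delta_pos":[0,0,0],"gripper":1}
  ]
}}

```text
time_s: 30.28
ee_pos: [0.4364, 0.2366, 0.1413]
orientation: [-0.001, 0.287, 0.958, -0.001]
contact_force: [-0.6, -0.0, 0.4]
width: 0.0939
finger_force: 0.0
```

Request:
{"fn": "servo_tool", "kwargs": {
  "deltas": [
    {"dr":[0,0,-9.7],"delta_pos":[0,0,0],"gripper":1},
    {"dr":[0,0,-9.7],"delta_pos":[0,0,0],"gripper":1},
    {"dr":[0,0,-9.7],"delta_pos":[0,0,0],"gripper":1},
    {"dr":[0,0,0],"delta_pos":[0,0,0],"gripper":1}
  ]
}}

```text
time_s: 30.78
ee_pos: [0.4365, 0.2367, 0.1416]
orientation: [-0.001, 0.041, 0.999, -0.0]
contact_force: [0.6, -0.0, -0.5]
width: 0.0939
finger_force: 0.0
```

```bash
python3 - <<'E'
from h import *
go((.634,-.192,.12,85.4),(.634,-.192,-.006,85.4))
s=manip.camera("side")[:,:,::-1]; t=manip.camera("top")[:,:,::-1]
cv2.imwrite("pics/r1.png",cv2.resize(np.hstack([s[140:300,210:380],t[190:350,180:420]]),None,fx=1.9,fy=1.9,interpolation=cv2.INTER_CUBIC))
E
```

```text
t 30.775 pos [0.4365 0.2367 0.1416] close 85.3 tilt [-0.002 -0.001] w 0.0939 F [ 0.6 -0.  -0.5]
(0.634, -0.192, 0.12, 85.4) turn rz -0.1 shift cm [-23.12 -41.14   2.16]
(0.634, -0.192, -0.006, 85.4) turn rz -0.0 shift cm [ 0.   0.  12.6]
```

View pics/r1.png

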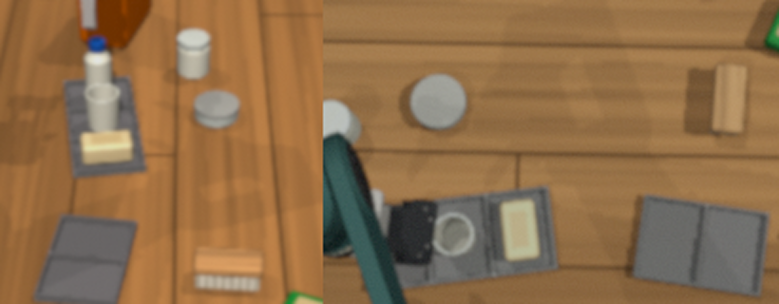

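The bottle, cup and soap stand in their bays: (97,65), (103,105) and (107,147) in the side part. Now the brush.

Request:
{"fn": "servo_tool", "kwargs": {
  "deltas": [
    {"dr":[0,0,0],"delta_pos":[-2.3,-4.1,0.2],"gripper":1},
    {"dr":[0,0,0],"delta_pos":[-2.3,-4.1,0.2],"gripper":1},
    {"dr":[0,0,0],"delta_pos":[-2.3,-4.1,0.2],"gripper":1},
    {"dr":[0,0,0],"delta_pos":[-2.3,-4.1,0.2],"gripper":1},
    {"dr":[0,0,0],"delta_pos":[-2.3,-4.1,0.2],"gripper":1}
  ]
}}

```text
time_s: 31.5
ee_pos: [0.536, 0.0221, 0.1328]
orientation: [-0.0, 0.041, 0.999, 0.0]
contact_force: [1.0, 0.3, -0.0]
width: 0.0941
finger_force: 0.0
```

Request:
{"fn": "servo_tool", "kwargs": {
  "deltas": [
    {"dr":[0,0,0],"delta_pos":[-2.3,-4.1,0.2],"gripper":1},
    {"dr":[0,0,0],"delta_pos":[-2.3,-4.1,0.2],"gripper":1},
    {"dr":[0,0,0],"delta_pos":[-2.3,-4.1,0.2],"gripper":1},
    {"dr":[0,0,0],"delta_pos":[-2.3,-4.1,0.2],"gripper":1},
    {"dr":[0,0,0],"delta_pos":[-2.3,-4.1,0.2],"gripper":1}
  ]
}}

```text
time_s: 32.12
ee_pos: [0.6344, -0.1913, 0.1225]
orientation: [-0.0, 0.041, 0.999, 0.0]
contact_force: [0.7, 0.6, 1.0]
width: 0.0939
finger_force: 0.0
```

Request:
{"fn": "servo_tool", "kwargs": {
  "deltas": [
    {"dr":[0,0,0],"delta_pos":[0,0,0],"gripper":1},
    {"dr":[0,0,0],"delta_pos":[0,0,2.5],"gripper":1},
    {"dr":[0,0,0],"delta_pos":[0,0,2.5],"gripper":1},
    {"dr":[0,0,0],"delta_pos":[0,0,1],"gripper":1},
    {"dr":[0,0,0],"delta_pos":[0,0,0],"gripper":1}
  ]
}}

```text
time_s: 32.75
ee_pos: [0.6334, -0.189, 0.0625]
orientation: [-0.001, 0.04, 0.999, 0.0]
contact_force: [-0.9, 0.7, 0.5]
width: 0.0941
finger_force: 0.0
```

```bash
python3 - <<'E'
from h import *
go((.634,-.192,-.006,85.4))
E
```

```text
t 32.75 pos [ 0.6334 -0.189   0.0625] close 85.5 tilt [-0.002  0.001] w 0.0941 F [-0.9  0.7  0.5]
(0.634, -0.192, -0.006, 85.4) turn rz 0.1 shift cm [-0.08 -0.3   6.85]
```

Request:
{"fn": "servo_tool", "kwargs": {
  "deltas": [
    {"dr":[0,0,0],"delta_pos":[0,-0.1,2],"gripper":1},
    {"dr":[0,0,0],"delta_pos":[0,0,2],"gripper":1},
    {"dr":[0,0,0],"delta_pos":[0,0,2],"gripper":1},
    {"dr":[0,0,0],"delta_pos":[0,0,0.7],"gripper":1},
    {"dr":[0,0,0],"delta_pos":[0,0,0],"gripper":1}
  ]
}}

```text
time_s: 33.38
ee_pos: [0.6334, -0.1908, -0.005]
orientation: [-0.001, 0.04, 0.999, 0.0]
contact_force: [0.0, -0.4, 0.3]
width: 0.0936
finger_force: 0.0
```

Request:
{"fn": "servo_tool", "kwargs": {
  "deltas": [
    {"dr":[0,0,0],"delta_pos":[0,0,0],"gripper":0.6},
    {"dr":[0,0,0],"delta_pos":[0,0,0],"gripper":0.2},
    {"dr":[0,0,0],"delta_pos":[0,0,0],"gripper":0.2},
    {"dr":[0,0,0],"delta_pos":[0,0,0],"gripper":0.2},
    {"dr":[0,0,0],"delta_pos":[0,0,0],"gripper":0.2}
  ]
}}

```text
time_s: 34.0
ee_pos: [0.6339, -0.191, -0.0037]
orientation: [0.0, 0.04, 0.999, 0.0]
contact_force: [0.4, -0.4, 0.6]
width: 0.0473
finger_force: 0.0
```

Request:
{"fn": "servo_tool", "kwargs": {
  "deltas": [
    {"dr":[0,0,0],"delta_pos":[0,0,0],"gripper":0.2},
    {"dr":[0,0,0],"delta_pos":[0,0,0],"gripper":0.2},
    {"dr":[0,0,0],"delta_pos":[0,0,0],"gripper":0.2}
  ]
}}

```text
time_s: 34.38
ee_pos: [0.6339, -0.1909, -0.0038]
orientation: [0.0, 0.04, 0.999, 0.0]
contact_force: [-0.2, -0.1, -0.3]
width: 0.0419
finger_force: 12.0
```

```bash
python3 - <<'E'
from h import *
go()
E
```

```text
t 34.375 pos [ 0.6339 -0.1909 -0.0038] close 85.4 tilt [0. 0.] w 0.0419 F [-0.2 -0.1 -0.3]
```

Request:
{"fn": "servo_tool", "kwargs": {
  "deltas": [
    {"dr":[0,0,0],"delta_pos":[0,0,-1],"gripper":0.2},
    {"dr":[0,0,0],"delta_pos":[0,0,-2.5],"gripper":0.2},
    {"dr":[0,0,3.1],"delta_pos":[0,0,-2.5],"gripper":0.2},
    {"dr":[0,0,0],"delta_pos":[0,0,0],"gripper":0.2},
    {"dr":[0,0,0],"delta_pos":[0,0,0],"gripper":0.2}
  ]
}}

```text
time_s: 35.0
ee_pos: [0.6334, -0.1908, 0.0553]
orientation: [-0.001, 0.066, 0.998, 0.0]
contact_force: [-0.5, 0.6, -0.6]
width: 0.042
finger_force: 12.0
```

```bash
python3 - <<'E'
from h import *
b=bay("short",-.04); go((b[0],b[1],.05,82.3),(b[0],b[1],.0002,82.3))
E
```

```text
t 35.0 pos [ 0.6334 -0.1908  0.0553] close 82.4 tilt [-0.001  0.001] w 0.042 F [-0.5  0.6 -0.6]
(np.float64(0.43864055258326834), np.float64(-0.19613932798859346), 0.05, 82.3) turn rz 0.1 shift cm [19.23 -3.14  0.53]
(np.float64(0.43864055258326834), np.float64(-0.19613932798859346), 0.0002, 82.3) turn rz -0.0 shift cm [0.   0.   4.98]
```

Request:
{"fn": "servo_tool", "kwargs": {
  "deltas": [
    {"dr":[0,0,0],"delta_pos":[3.8,-0.6,0],"gripper":0.2},
    {"dr":[0,0,0],"delta_pos":[3.8,-0.6,0],"gripper":0.2},
    {"dr":[0,0,0],"delta_pos":[3.8,-0.6,0],"gripper":0.2},
    {"dr":[0,0,0],"delta_pos":[3.8,-0.6,0],"gripper":0.2},
    {"dr":[0,0,0],"delta_pos":[3.9,-0.7,0],"gripper":0.2}
  ]
}}

```text
time_s: 35.62
ee_pos: [0.4382, -0.1956, 0.0544]
orientation: [-0.001, 0.066, 0.998, 0.001]
contact_force: [-0.3, -0.2, -1.6]
width: 0.0419
finger_force: 12.0
```

Request:
{"fn": "servo_tool", "kwargs": {
  "deltas": [
    {"dr":[0,0,0],"delta_pos":[0,0,0],"gripper":0.2},
    {"dr":[0,0,0],"delta_pos":[0,0,2],"gripper":0.2},
    {"dr":[0,0,0],"delta_pos":[0,0,1],"gripper":0.2},
    {"dr":[0,0,0],"delta_pos":[0,0,0],"gripper":0.2},
    {"dr":[0,0,0],"delta_pos":[0,0,0],"gripper":0.2}
  ]
}}

```text
time_s: 36.25
ee_pos: [0.4411, -0.1964, 0.0264]
orientation: [0.0, 0.067, 0.998, -0.0]
contact_force: [0.8, 0.2, -1.5]
width: 0.0415
finger_force: 12.0
```

```bash
python3 - <<'E'
from h import *
b=bay("short",-.04); go((b[0],b[1],.0002,82.3))
E
```

```text
t 36.25 pos [ 0.4411 -0.1964  0.0264] close 82.4 tilt [ 0. -0.] w 0.0415 F [ 0.8  0.2 -1.5]
(np.float64(0.43864055258326834), np.float64(-0.19613932798859346), 0.0002, 82.3) turn rz 0.1 shift cm [ 0.25 -0.01  2.62]
```

Request:
{"fn": "servo_tool", "kwargs": {
  "deltas": [
    {"dr":[0,0,0],"delta_pos":[0.2,0,1],"gripper":0.2},
    {"dr":[0,0,0],"delta_pos":[0,0,0],"gripper":0.2},
    {"dr":[0,0,0],"delta_pos":[0,0,0],"gripper":0.2}
  ]
}}

```text
time_s: 36.62
ee_pos: [0.4385, -0.196, 0.0161]
orientation: [-0.0, 0.067, 0.998, 0.0]
contact_force: [-1.0, -0.2, -0.6]
width: 0.0417
finger_force: 12.0
```

```bash
python3 - <<'E'
from h import *
b=bay("short",-.04); go((b[0],b[1],.0002,82.3)); p=manip.read_state()["ee_pos"]
im=cv2.resize(manip.camera("side")[:,:,::-1][230:330,210:310],None,fx=6,fy=6,interpolation=cv2.INTER_CUBIC)
r=np.radians(-7.7); X=np.array([np.cos(r),np.sin(r)]);Y=np.array([-np.sin(r),np.cos(r)])
def box(c,l,w,z,col):
    P=[np.r_[c+sx*l/2*X+sy*w/2*Y,z] for sx,sy in((1,1),(1,-1),(-1,-1),(-1,1))]
    cv2.polylines(im,[((proj("side",P)-[210,230])*6+3).astype(np.int32)],True,col,1)
box(bay("short",0),.108,.164,.012,(255,0,0)); zb=p[2]+.0038
box(p[:2],.092,.042,zb+.04,(0,0,255)); box(p[:2],.084,.036,zb,(0,255,0))
cv2.imwrite("pics/b1.png",im)
E
```

```text
t 36.625 pos [ 0.4385 -0.196   0.0161] close 82.3 tilt [-0.  0.] w 0.0417 F [-1.  -0.2 -0.6]
(np.float64(0.43864055258326834), np.float64(-0.19613932798859346), 0.0002, 82.3) turn rz 0.0 shift cm [-0.02 -0.01  1.59]
```

View pics/b1.png

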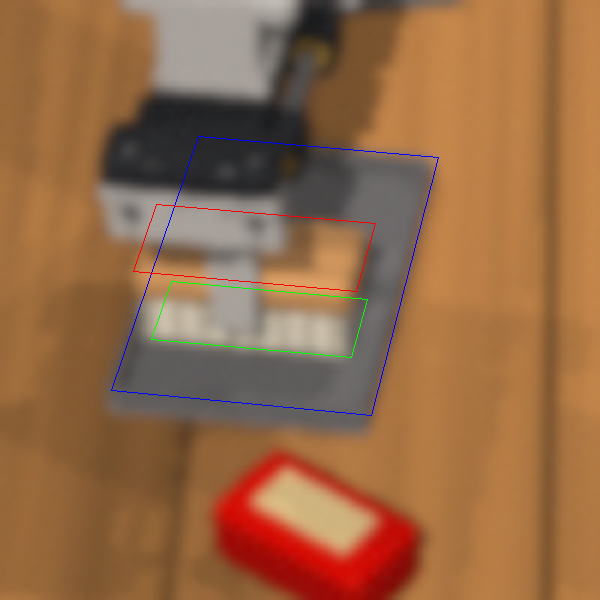

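The brush sits over the right bay: bristles run from x 147 to 350 and the bay from 120 to 385. The predicted outlines agree, so I lower it.

Request:
{"fn": "servo_tool", "kwargs": {
  "deltas": [
    {"dr":[0,0,0],"delta_pos":[0,0,0.9],"gripper":0.2},
    {"dr":[0,0,0],"delta_pos":[0,0,0.4],"gripper":0.2},
    {"dr":[0,0,0],"delta_pos":[0,0,0.1],"gripper":0.2},
    {"dr":[0,0,0],"delta_pos":[0,0,0],"gripper":0.2}
  ]
}}

```text
time_s: 37.17
ee_pos: [0.4384, -0.196, 0.002]
orientation: [-0.0, 0.067, 0.998, 0.0]
contact_force: [-0.5, 0.6, -1.1]
width: 0.042
finger_force: 12.0
```

Request:
{"fn": "servo_tool", "kwargs": {
  "deltas": [
    {"dr":[0,0,0],"delta_pos":[0,0,0.1],"gripper":0.2},
    {"dr":[0,0,0],"delta_pos":[0,0,0],"gripper":0.2}
  ]
}}

```text
time_s: 37.42
ee_pos: [0.4386, -0.1961, 0.0012]
orientation: [0.0, 0.067, 0.998, 0.0]
contact_force: [-0.2, 0.5, -1.6]
width: 0.0418
finger_force: 12.0
```

Request:
{"fn": "servo_tool", "kwargs": {
  "deltas": [
    {"dr":[0,0,0],"delta_pos":[0,0,0.1],"gripper":0.2},
    {"dr":[0,0,0],"delta_pos":[0,0,0],"gripper":0.2}
  ]
}}

```text
time_s: 37.67
ee_pos: [0.4385, -0.196, 0.0002]
orientation: [0.0, 0.067, 0.998, 0.0]
contact_force: [-0.2, -0.6, -0.7]
width: 0.0418
finger_force: 12.0
```

Request:
{"fn": "servo_tool", "kwargs": {
  "deltas": [
    {"dr":[0,0,0],"delta_pos":[0,0,0.1],"gripper":0.2},
    {"dr":[0,0,0],"delta_pos":[0,0,0],"gripper":0.2}
  ]
}}

```text
time_s: 37.92
ee_pos: [0.4386, -0.1961, 0.0001]
orientation: [0.0, 0.067, 0.998, -0.0]
contact_force: [-3.1, 1.6, 4.5]
width: 0.0421
finger_force: 12.0
```

Request:
{"fn": "servo_tool", "kwargs": {
  "deltas": [
    {"dr":[0,0,0],"delta_pos":[0,0,-0.1],"gripper":0.62},
    {"dr":[0,0,0],"delta_pos":[0,0,0],"gripper":0.62},
    {"dr":[0,0,0],"delta_pos":[0,0,0],"gripper":0.62},
    {"dr":[0,0,0],"delta_pos":[0,0,-2],"gripper":0.7},
    {"dr":[0,0,0],"delta_pos":[0,0,-3],"gripper":1}
  ]
}}

```text
time_s: 38.55
ee_pos: [0.4375, -0.1954, 0.0493]
orientation: [-0.001, 0.067, 0.998, 0.001]
contact_force: [0.2, -0.6, -0.1]
width: 0.0725
finger_force: 0.0
```

Request:
{"fn": "servo_tool", "kwargs": {
  "deltas": [
    {"dr":[0,0,10],"delta_pos":[0,0,-3],"gripper":1},
    {"dr":[0,0,10],"delta_pos":[0,0,-3],"gripper":1},
    {"dr":[0,0,10],"delta_pos":[0,0,-2],"gripper":1},
    {"dr":[0,0,10],"delta_pos":[0,0,0],"gripper":1},
    {"dr":[0,0,10],"delta_pos":[0,0,0],"gripper":1}
  ]
}}

```text
time_s: 39.17
ee_pos: [0.4387, -0.1962, 0.1304]
orientation: [0.0, 0.485, 0.875, 0.0]
contact_force: [-0.9, 0.4, 0.1]
width: 0.0943
finger_force: 0.0
```

Request:
{"fn": "servo_tool", "kwargs": {
  "deltas": [
    {"dr":[0,0,10],"delta_pos":[0,0,0],"gripper":1},
    {"dr":[0,0,10],"delta_pos":[0,0,0],"gripper":1},
    {"dr":[0,0,10],"delta_pos":[0,0,0],"gripper":1},
    {"dr":[0,0,10],"delta_pos":[0,0,0],"gripper":1},
    {"dr":[0,0,0],"delta_pos":[0,0,0],"gripper":1}
  ]
}}

```text
time_s: 39.8
ee_pos: [0.4385, -0.196, 0.13]
orientation: [-0.0, 0.752, 0.659, 0.0]
contact_force: [0.2, 0.2, 0.5]
width: 0.0941
finger_force: 0.0
```

```bash
python3 - <<'E'
from h import *
go((.587,.3175,.13,-7.7),(.587,.3175,.002,-7.7))
E
```

```text
t 39.8 pos [ 0.4385 -0.196   0.13  ] close -7.5 tilt [-0.  0.] w 0.0941 F [0.2 0.2 0.5]
(0.587, 0.3175, 0.13, -7.7) turn rz 0.2 shift cm [52.88  7.84 -0.  ]
(0.587, 0.3175, 0.002, -7.7) turn rz -0.0 shift cm [ 0.   0.  12.8]
```

Request:
{"fn": "servo_tool", "kwargs": {
  "deltas": [
    {"dr":[0,0,0],"delta_pos":[4.4,0.65,0],"gripper":1},
    {"dr":[0,0,0],"delta_pos":[4.4,0.65,0],"gripper":1},
    {"dr":[0,0,0],"delta_pos":[4.4,0.65,0],"gripper":1},
    {"dr":[0,0,0],"delta_pos":[4.4,0.65,0],"gripper":1},
    {"dr":[0,0,0],"delta_pos":[4.4,0.65,0],"gripper":1}
  ]
}}

```text
time_s: 40.42
ee_pos: [0.5003, 0.0191, 0.1302]
orientation: [0.0, 0.752, 0.66, 0.0]
contact_force: [-0.6, -0.1, 0.3]
width: 0.0939
finger_force: 0.0
```

Request:
{"fn": "servo_tool", "kwargs": {
  "deltas": [
    {"dr":[0,0,0],"delta_pos":[4.4,0.65,0],"gripper":1},
    {"dr":[0,0,0],"delta_pos":[4.4,0.65,0],"gripper":1},
    {"dr":[0,0,0],"delta_pos":[4.4,0.65,0],"gripper":1},
    {"dr":[0,0,0],"delta_pos":[4.4,0.65,0],"gripper":1},
    {"dr":[0,0,0],"delta_pos":[4.4,0.65,0],"gripper":1}
  ]
}}

```text
time_s: 41.05
ee_pos: [0.5618, 0.2328, 0.13]
orientation: [0.0, 0.752, 0.66, -0.0]
contact_force: [-0.0, -0.4, 0.1]
width: 0.0942
finger_force: 0.0
```

Request:
{"fn": "servo_tool", "kwargs": {
  "deltas": [
    {"dr":[0,0,0],"delta_pos":[4.4,0.65,0],"gripper":1},
    {"dr":[0,0,0],"delta_pos":[4.4,0.65,0],"gripper":1},
    {"dr":[0,0,0],"delta_pos":[0,0,0],"gripper":1},
    {"dr":[0,0,0],"delta_pos":[0,0,2.5],"gripper":1},
    {"dr":[0,0,0],"delta_pos":[0,0,2],"gripper":1}
  ]
}}

```text
time_s: 41.68
ee_pos: [0.5858, 0.3158, 0.0842]
orientation: [0.0, 0.752, 0.659, -0.0]
contact_force: [0.2, -0.1, -0.2]
width: 0.0939
finger_force: 0.0
```

```bash
python3 - <<'E'
from h import *
go((.587,.3175,.002,-7.7)); print(manip.read_state()["joint_positions"].round(2))
s=manip.camera("side")[:,:,::-1]; t=manip.camera("top")[:,:,::-1]
cv2.imwrite("pics/j1.png",cv2.resize(np.hstack([s[50:210,220:380],t[190:350,100:260]]),None,fx=2.5,fy=2.5,interpolation=cv2.INTER_CUBIC))
E
```

```text
t 41.675 pos [0.5858 0.3158 0.0842] close -7.6 tilt [-0.001 -0.001] w 0.0939 F [ 0.2 -0.1 -0.2]
(0.587, 0.3175, 0.002, -7.7) turn rz 0.1 shift cm [0.18 0.09 8.22]
[ 0.41  0.38  1.22 -0.    1.54  0.54]
```

View pics/j1.png

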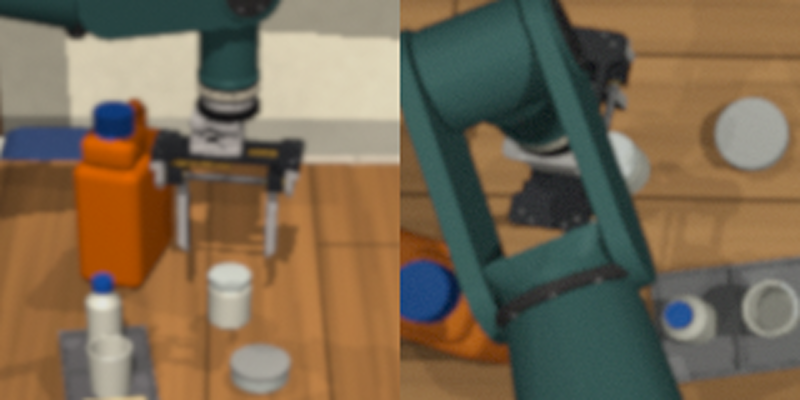

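The fingers at columns 183 and 270 straddle the jar at 230. The gripper's left end overlaps the jug's columns, so I check the clearance before going lower.

```bash
python3 - <<'E'
from h import *
print("jug base", ray("side",[[280,163.2],[288,153],[252.5,160]],0).round(3).tolist())
print("mid",ray("side",[[289,125]],.1).round(3).tolist(), "gripper left end", ray("side",[[282,118],[281,108]],.17).round(3).tolist())
E
```

```text
jug base [[0.484, 0.402], [0.508, 0.467], [0.392, 0.421]]
mid [[0.513, 0.477]] gripper left end [[0.495, 0.392], [0.489, 0.459]]
```

There is about 36 mm to the jug's nearest corner (0.484, 0.402), so I descend and grip.

Request:
{"fn": "servo_tool", "kwargs": {
  "deltas": [
    {"dr":[0,0,0],"delta_pos":[0.1,0.1,2.5],"gripper":1},
    {"dr":[0,0,0],"delta_pos":[0,0,2.5],"gripper":1},
    {"dr":[0,0,0],"delta_pos":[0,0,2],"gripper":1},
    {"dr":[0,0,0],"delta_pos":[0,0,1],"gripper":1},
    {"dr":[0,0,0],"delta_pos":[0,0,0],"gripper":1}
  ]
}}

```text
time_s: 42.4
ee_pos: [0.5869, 0.3174, 0.0046]
orientation: [-0.0, 0.753, 0.658, -0.001]
contact_force: [-0.7, 0.9, 0.2]
width: 0.0942
finger_force: 0.0
```

Request:
{"fn": "servo_tool", "kwargs": {
  "deltas": [
    {"dr":[0,0,0],"delta_pos":[0,0,0],"gripper":0.7},
    {"dr":[0,0,0],"delta_pos":[0,0,0],"gripper":0.3},
    {"dr":[0,0,0],"delta_pos":[0,0,0],"gripper":0.3},
    {"dr":[0,0,0],"delta_pos":[0,0,0],"gripper":0.3},
    {"dr":[0,0,0],"delta_pos":[0,0,0],"gripper":0.3}
  ],
  "squeeze": 15
}}

```text
time_s: 43.02
ee_pos: [0.5877, 0.3178, 0.0055]
orientation: [0.0, 0.753, 0.658, 0.001]
contact_force: [0.6, -0.3, 0.7]
width: 0.0536
finger_force: 15.0
```

Request:
{"fn": "servo_tool", "kwargs": {
  "deltas": [
    {"dr":[0,0,0],"delta_pos":[0,0,0],"gripper":0.3},
    {"dr":[0,0,0],"delta_pos":[0,0,0],"gripper":0.3}
  ]
}}

```text
time_s: 43.28
ee_pos: [0.5877, 0.3178, 0.0055]
orientation: [0.0, 0.753, 0.658, 0.0]
contact_force: [1.7, 0.2, 1.5]
width: 0.0539
finger_force: 15.0
```

Request:
{"fn": "servo_tool", "kwargs": {
  "deltas": [
    {"dr":[0,0,0],"delta_pos":[0,0,-1],"gripper":0.3},
    {"dr":[0,0,0],"delta_pos":[0,0,-2.5],"gripper":0.3},
    {"dr":[0,0,0],"delta_pos":[0,0,-3],"gripper":0.3},
    {"dr":[0,0,0],"delta_pos":[0,0,-3],"gripper":0.3},
    {"dr":[0,0,0],"delta_pos":[0,0,0],"gripper":0.3}
  ]
}}

```text
time_s: 43.9
ee_pos: [0.5889, 0.3186, 0.1039]
orientation: [0.001, 0.753, 0.658, 0.003]
contact_force: [0.4, 0.4, -2.1]
width: 0.0538
finger_force: 15.0
```

```bash
python3 - <<'E'
from h import *
b=bay("short",.04); go((b[0],b[1],.1,-7.5),(b[0],b[1],.0095,-7.5))
E
```

```text
t 43.9 pos [0.5889 0.3186 0.1039] close -7.6 tilt [0.006 0.003] w 0.0538 F [ 0.4  0.4 -2.1]
(np.float64(0.44935944741673167), np.float64(-0.11686067201140654), 0.1, -7.5) turn rz -0.1 shift cm [-45.    -8.15   0.39]
(np.float64(0.44935944741673167), np.float64(-0.11686067201140654), 0.0095, -7.5) turn rz -0.0 shift cm [0.   0.   9.05]
```

Request:
{"fn": "servo_tool", "kwargs": {
  "deltas": [
    {"dr":[0,0,0],"delta_pos":[-3.7,-0.7,0],"gripper":0.3},
    {"dr":[0,0,0],"delta_pos":[-3.7,-0.7,0],"gripper":0.3},
    {"dr":[0,0,0],"delta_pos":[-3.7,-0.7,0],"gripper":0.3},
    {"dr":[0,0,0],"delta_pos":[-3.7,-0.7,0],"gripper":0.3},
    {"dr":[0,0,0],"delta_pos":[-3.7,-0.7,0],"gripper":0.3}
  ]
}}

```text
time_s: 44.52
ee_pos: [0.526, 0.1377, 0.098]
orientation: [-0.001, 0.753, 0.658, -0.002]
contact_force: [0.1, 0.1, -0.9]
width: 0.0541
finger_force: 15.0
```

Request:
{"fn": "servo_tool", "kwargs": {
  "deltas": [
    {"dr":[0,0,0],"delta_pos":[-3.7,-0.7,0],"gripper":0.3},
    {"dr":[0,0,0],"delta_pos":[-3.7,-0.7,0],"gripper":0.3},
    {"dr":[0,0,0],"delta_pos":[-3.7,-0.7,0],"gripper":0.3},
    {"dr":[0,0,0],"delta_pos":[-3.8,-0.7,0],"gripper":0.3},
    {"dr":[0,0,0],"delta_pos":[-3.8,-0.6,0],"gripper":0.3}
  ]
}}

```text
time_s: 45.15
ee_pos: [0.4675, -0.0425, 0.0982]
orientation: [-0.001, 0.753, 0.658, -0.001]
contact_force: [0.7, -1.9, -2.0]
width: 0.0538
finger_force: 15.0
```

Request:
{"fn": "servo_tool", "kwargs": {
  "deltas": [
    {"dr":[0,0,0],"delta_pos":[-3.8,-0.6,0],"gripper":0.3},
    {"dr":[0,0,0],"delta_pos":[-3.8,-0.6,0],"gripper":0.3},
    {"dr":[0,0,0],"delta_pos":[0,0,0],"gripper":0.3},
    {"dr":[0,0,0],"delta_pos":[0,0,2.5],"gripper":0.3},
    {"dr":[0,0,0],"delta_pos":[0,0,2],"gripper":0.3}
  ]
}}

```text
time_s: 45.78
ee_pos: [0.4465, -0.1142, 0.0532]
orientation: [-0.001, 0.753, 0.659, -0.0]
contact_force: [-0.4, 0.8, -1.9]
width: 0.0535
finger_force: 15.0
```

Request:
{"fn": "servo_tool", "kwargs": {
  "deltas": [
    {"dr":[0,0,0],"delta_pos":[0,0,0],"gripper":0.3},
    {"dr":[0,0,0],"delta_pos":[0,0,0],"gripper":0.3}
  ]
}}

```text
time_s: 46.02
ee_pos: [0.4476, -0.1149, 0.0553]
orientation: [-0.0, 0.752, 0.659, 0.0]
contact_force: [0.3, -0.5, -1.4]
width: 0.0535
finger_force: 15.0
```

```bash
python3 - <<'E'
from h import *
b=bay("short",.04); go((b[0],b[1],.0095,-7.5))
E
```

```text
t 46.025 pos [ 0.4476 -0.1149  0.0553] close -7.6 tilt [0. 0.] w 0.0535 F [ 0.3 -0.5 -1.4]
(np.float64(0.44935944741673167), np.float64(-0.11686067201140654), 0.0095, -7.5) turn rz -0.1 shift cm [-0.17  0.2   4.58]
```

Request:
{"fn": "servo_tool", "kwargs": {
  "deltas": [
    {"dr":[0,0,0],"delta_pos":[-0.2,0.2,2],"gripper":0.3},
    {"dr":[0,0,0],"delta_pos":[0,0,1.5],"gripper":0.3},
    {"dr":[0,0,0],"delta_pos":[0,0,0.6],"gripper":0.3},
    {"dr":[0,0,0],"delta_pos":[0,0,0],"gripper":0.3},
    {"dr":[0,0,0],"delta_pos":[0,0,0],"gripper":0.3}
  ]
}}

```text
time_s: 46.65
ee_pos: [0.4496, -0.1179, 0.0148]
orientation: [0.001, 0.753, 0.658, 0.0]
contact_force: [0.2, 0.6, -1.0]
width: 0.0535
finger_force: 15.0
```

Request:
{"fn": "servo_tool", "kwargs": {
  "deltas": [
    {"dr":[0,0,0],"delta_pos":[0,0,0.2],"gripper":0.3},
    {"dr":[0,0,0],"delta_pos":[0,0,0],"gripper":0.3}
  ]
}}

```text
time_s: 46.9
ee_pos: [0.4491, -0.1177, 0.0123]
orientation: [0.0, 0.753, 0.658, 0.0]
contact_force: [-0.1, 0.5, -1.7]
width: 0.0535
finger_force: 15.0
```

Request:
{"fn": "servo_tool", "kwargs": {
  "deltas": [
    {"dr":[0,0,0],"delta_pos":[0,0,0.1],"gripper":0.3},
    {"dr":[0,0,0],"delta_pos":[0,0,0],"gripper":0.3}
  ]
}}

```text
time_s: 47.15
ee_pos: [0.449, -0.1177, 0.0111]
orientation: [-0.0, 0.753, 0.658, -0.0]
contact_force: [-0.4, 0.1, -1.6]
width: 0.0537
finger_force: 15.0
```

Request:
{"fn": "servo_tool", "kwargs": {
  "deltas": [
    {"dr":[0,0,0],"delta_pos":[0,0,0.1],"gripper":0.3},
    {"dr":[0,0,0],"delta_pos":[0,0,0],"gripper":0.3}
  ]
}}

```text
time_s: 47.4
ee_pos: [0.4489, -0.1177, 0.01]
orientation: [-0.0, 0.753, 0.658, -0.0]
contact_force: [0.5, 0.2, -1.8]
width: 0.0538
finger_force: 15.0
```

Request:
{"fn": "servo_tool", "kwargs": {
  "deltas": [
    {"dr":[0,0,0],"delta_pos":[0,0,0.1],"gripper":0.3},
    {"dr":[0,0,0],"delta_pos":[0,0,0],"gripper":0.3}
  ]
}}

```text
time_s: 47.65
ee_pos: [0.4491, -0.1178, 0.0095]
orientation: [0.0, 0.753, 0.658, 0.0]
contact_force: [-0.4, -0.3, 1.6]
width: 0.0536
finger_force: 15.0
```

Request:
{"fn": "servo_tool", "kwargs": {
  "deltas": [
    {"dr":[0,0,0],"delta_pos":[0,0,0],"gripper":0.8},
    {"dr":[0,0,0],"delta_pos":[0,0,0],"gripper":0.8},
    {"dr":[0,0,0],"delta_pos":[0,0,0],"gripper":0.8},
    {"dr":[0,0,0],"delta_pos":[0,0,-2],"gripper":0.9},
    {"dr":[0,0,0],"delta_pos":[0,0,-3],"gripper":0.9}
  ]
}}

```text
time_s: 48.28
ee_pos: [0.448, -0.1173, 0.0586]
orientation: [-0.001, 0.753, 0.658, -0.001]
contact_force: [0.3, 0.8, -0.7]
width: 0.0845
finger_force: 0.0
```

Request:
{"fn": "servo_tool", "kwargs": {
  "deltas": [
    {"dr":[0,0,0],"delta_pos":[0,0,-4],"gripper":0.9},
    {"dr":[0,0,0],"delta_pos":[0,0,-4],"gripper":0.9},
    {"dr":[0,0,0],"delta_pos":[0,-4,0],"gripper":0.9},
    {"dr":[0,0,0],"delta_pos":[0,-4,0],"gripper":0.9},
    {"dr":[0,0,0],"delta_pos":[0,-4,0],"gripper":0.9}
  ]
}}

```text
time_s: 48.9
ee_pos: [0.329, -0.1016, 0.1393]
orientation: [0.0, 0.753, 0.658, 0.0]
contact_force: [0.3, -0.5, 0.4]
width: 0.0846
finger_force: 0.0
```

Request:
{"fn": "servo_tool", "kwargs": {
  "deltas": [
    {"dr":[0,0,0],"delta_pos":[0,-3,0],"gripper":0.9},
    {"dr":[0,0,0],"delta_pos":[0,0,0],"gripper":0.9},
    {"dr":[0,0,0],"delta_pos":[0,0,0],"gripper":0.9},
    {"dr":[0,0,0],"delta_pos":[0,0,0],"gripper":0.9}
  ]
}}

```text
time_s: 49.4
ee_pos: [0.3011, -0.0979, 0.1391]
orientation: [-0.0, 0.753, 0.659, 0.0]
contact_force: [-1.2, 0.4, -0.1]
width: 0.0845
finger_force: 0.0
```

```bash
python3 - <<'E'
from h import *
go()
s=manip.camera("side")[:,:,::-1]; t=manip.camera("top")[:,:,::-1]
cv2.imwrite("pics/f1.png",cv2.resize(np.hstack([s[120:340,200:360],t[170:390,170:490]]),None,fx=1.65,fy=1.65,interpolation=cv2.INTER_CUBIC))
E
```

```text
t 49.4 pos [ 0.3011 -0.0979  0.1391] close -7.6 tilt [-0.  0.] w 0.0845 F [-1.2  0.4 -0.1]
```

View pics/f1.png

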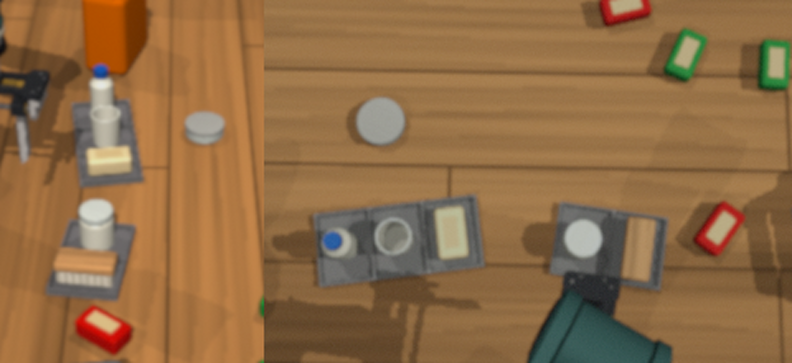

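All five things stand upright in their bays: bottle, cup and soap in the long tray, jar and brush in the short one. The tin, jug and look-alikes haven't moved, and the robot is clear of everything.

```bash
python3 -c "
from workcell import manip
print(manip.hand_in())"
```

```text
the job is handed in; nothing more can be done
None
```

I handed the job in at about 49 s: the soap, cup and bottle stand in the long tray and the brush and jar in the short tray. In the last pictures all five were upright in their own bays, and I didn't touch the tin, jug, iron or look-alikes.

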